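Rebuild the strip guide spindle and lock its bayonet cap

TASK

Thread the three steel spacers onto the stepped spindle of the strip guide stand, the widest first and the narrowest last, so that each sits fully down on its own journal. Then fit the knurled cap: slot over the cross pin, press it down against the spring, give it a quarter turn and let go, so that the spring lifts it and the pin clicks into the groove. Leave the tools and other things on the bench where they are.

Things in the scene. Friction and masses are not known exactly. Their poses are not given: they have to be found in the camera images.
- stand: Nickel-strip guide stand, screwed to the bench near its middle: a round grey foot (dia 112, 18 high; origin under its centre, z up) that carries a sprung drag plate and, upright at its centre, a stepped steel spindle. A stiff brake (0.6 Nm) keeps the spindle from turning by itself.
- seat (a point): Point on the spindle's axis level with the top of the drag plate at rest, 36 mm over the bench; z up. Spindle, heights over this point: journal dia 40 up to 7.5 mm, dia 32 up to 23.5, dia 24 up to 37.5, dia 12 up to the tip at 59.5; shoulders have 1.5 mm chamfers. Each spacer stands proud of its journal's shoulder, so each rests on the one below, the first on the drag plate.
- drag_plate (a joint): Dark steel ring, dia 59, round the foot of the spindle, on a spring; value: how far it is pressed down, 0 to 0.010 m. The spring pushes up with 5 N at 0 and 0.8 N more for each mm. About 0.004 when the cap is locked.
- pin_centre (a point): Centre of the cross pin (dia 6, 24 long) that runs level through the dia 12 top of the spindle: 52 mm over the seat point (pin from 49 to 55). THE PIN'S ANGLE IS NOT REPORTED: this frame is that of the foot; the pin lies anywhere within 35 degrees either side of this frame's x axis and must be seen or felt for.
- wide_spacer_mid (a point): Largest plain steel spacer ring: outside dia 64, bore 43, 18 high, 90 g, lying flat; fits the dia 40 journal. Point: its centre, half-way up (9 mm over its underside); z along its axis. Either face may be up.
- middle_spacer_mid (a point): Middle steel spacer ring: outside dia 54, bore 35, 16 high, 70 g, lying flat; fits the dia 32 journal. Point: its centre, half-way up (8 mm over its underside); z along its axis.
- narrow_spacer_mid (a point): Smallest steel spacer ring: outside dia 44, bore 27, 14 high, 50 g, lying flat; fits the dia 24 journal, and its bore passes over the cross pin. Point: its centre, half-way up (7 mm over its underside); z along its axis.
- lock_cap_mid (a point): Aluminium bayonet cap: a round knurled cup, outside dia 40, inside 29, 26 high, 60 g, standing open side up. Point: its centre, half-way up (13 mm over its underside). Heights of this point over the seat point: 68 mm resting on top of the pin; 61 mm past the pin, resting on the narrow spacer; 57 mm locked.
- cap_floor (a point): Centre of the upper face of the cap's floor, 8 mm over its underside. The floor has a round hole (dia 16) for the spindle, a through slot 10 wide along this frame's x axis that lets the pin pass when centred and lined up within 8 degrees, and a groove 11 wide, 3 deep in the upper face along the y axis, a quarter turn from the slot, where the locked pin lies.
- lock_cap: The cap again, origin under its centre; two black marks on its rim are in line with the slot. To lock: past the pin, press it at least 7 mm below its 61 mm rest (about 11 N; the stop is at 10 mm), so that the floor clears the pin; turn a quarter turn, either way; let go: the spring lifts it 3 mm and the pin falls into the groove.
- screwdriver: bystander: screwdriver with a yellow handle, 185 long, lying between the parts (origin under its centre)
- dust_brush: bystander: wooden dust brush, 154 long, lying between the parts
- hex_key: bystander: black hex key, 74 long, 4 thick, lying between the parts
- flush_cutter: bystander: red-handled flush cutter, 142 long, at the right
- nickel_reel: bystander: flat reel of nickel strip, 108 wide, at the left
- multimeter: bystander: multimeter, 165 x 82 x 43, at the left
Things that resemble listed ones, but are neither listed nor needed, are in the scene too. What is shaped like the lock_cap but purple is not meant.

How it is judged:
By the outcome, as a careful person would: the job done as asked, in the order asked, and still so for the second after the job is handed in, with the robot touching nothing.
It also fails if it takes over 72 s, if anything falls off the work surface, if the arm or the gripper's body presses on something with over 40 N, if the wrist force passes 120 N, or if a joint passes its speed limit or range.

ROBOT

A 7-joint arm with a two-finger parallel gripper is mounted at the origin on a cart in front of the work surface, level with it; the furniture and walls round the work are solid. World frame = base frame: x ahead of the robot, y to its left, z up, the work surface at z = 0. Lengths are in mm, angles in rad, forces in N, time in s.
With the tool pointing down it reaches from about 400 to 875 mm from the base axis. Payload 4.4 kg.
Tool frame: the origin (TCP) lies midway between the tips of the shut fingers; the grasp point (between the pads) lies 19 mm behind it; z points along the fingers, y is the direction in which the jaws open and shut (so a half turn about z gives the same grasp; the last joint's range is limited). The gripper opens to 85 mm and grips with 20 to 120 N. Pads are 22 mm wide; open, the fingers measure 114 mm over their backs; the gripper's body (76 mm by 85 mm) begins 54 mm behind the grasp point. The pads swing forward as they close: fully open they stand 13 mm farther back than shut.
Start: joints at [-1.262, 0.628, 0.038, 1.517, -0.027, 0.996, -0.02], TCP at [237.934, 604.901, 231.313] pointing down, gripper open.
Joint ranges: [-3.06, 3.06], [-0.37, 2.12], [-1.25, 1.32], [0.18, 2.47], [-1.1, 4.24], [0.23, 1.98], [-2.94, 2.94]. Speed limits (rad/s): [2.57, 2.57, 3.14, 3.14, 3.14, 3.14, 3.14].

INTERFACE

Orientations are given as [roll, pitch, yaw] about the fixed x, y, z axes, in that order (R = Rz(yaw) Ry(pitch) Rx(roll)).
In Python, from cell import ctrl, vision gives the robot as it stands.
- The arm moves only by the tool play_rows, never from a script. Its arguments are lists of equal length, an entry for each row: "slide": the shift along the tool's x, y, z in mm, a list of three; "turn": the turn about the tool's z in rad; "fingers": the opening, from 0 (shut) to 1 (fully open). A call has 1 to 5 rows; each row is the pose to reach, as a shift and turn from the pose measured when the call began, along the tool's axes at that moment; what a row does not reach only later rows make up. A row lasts 1/8 s, in which the tool goes at most 62.5 mm and 10.7 degrees, less where a joint would pass 70% of its speed; a pose out of reach is approached as far as the arm can. A call with a gripper value outside its range is refused whole. The fingers move at their own pace and stop on an object; the grip force is fixed at half the most. Time passes only in rows, so rows that repeat a pose let the fingers close. It gives the time, the measured TCP pose, the force and the opening at its end, in the units of the state.
- ctrl.read_state(): the state, without advancing time (a new reading comes with each control period).
- vision.get_image(name): name is "scene" or "top"; returns (picture, depth): 420x560x3 uint8, blue, green, red; 420x560 float32, mm along the optical axis (not along the pixel's ray), 0 where there is no reading.
- vision.camera_params(name): a dict with "fx", "fy", "cx", "cy" (pixels), "position" and "rotation" of the camera in the world. Camera axes: x right, y up, looking along -z (the intrinsics and any distortion apply to the point x, -y, -z); pixel columns grow to the right and rows downward; lengths in mm; the calibration is good to about 2 mm. A picture is of the moment at which its call begins. camera_params takes no time and is no camera call.
- ctrl.finish_job(): hands the job in, once; it reports no verdict.
The state is a dict: "clock": time; "qpos": joint angles; "qd": joint speeds; "tau": joint torques, N m; "eef_pos": TCP position; "tool_rot": TCP orientation; "force": force on the tool from outside, world axes, zero at the start; "torque": the same for the moment, N m; "width": finger opening in mm.
Only numpy, scipy, OpenCV 4.12 (cv2) and the standard library are available. Lean on these libraries where they do the work, as an engineer would, in place of code of your own. Each camera call takes 0.05 s, during which the arm holds its last target.

## Working session

There is one attempt and no reset: what is moved stays moved. The work goes in short steps, Python scripts to look and compute and a tool call to move; the robot and the scene stay as the last step left them, time stands still between calls to the robot, and variables do not carry over. Pictures are saved under pics/ and viewed, and the job is handed in when it is done.

Besides the shell and the picture viewer there is one more tool, called after "Emit:" as name(argument=value, ...) on one line, values as JSON. play_rows: Moves the arm, as the interface text tells. Its arguments: {"type":"object","properties":{"slide":{"type":"array"},"turn":{"type":"array"},"fingers":{"type":"array"}},"required":["slide","turn","fingers"]}

```bash
ls -la; mkdir -p pics; cat > h.py <<'E'
import numpy as np, cv2, pickle
from cell import ctrl, vision
def snap(name,tag):
    im,d=vision.get_image(name); cv2.imwrite(f'pics/{tag}.png',im); np.save(f'pics/{tag}.npy',d); return im,d
def ray(name,u,v):
    p=vision.camera_params(name); R=np.array(p['rotation']); 
    k=np.array([[p['fx'],0,p['cx']],[0,p['fy'],p['cy']],[0,0,1.]])
    dist=p.get('distortion',p.get('dist'))
    q=cv2.undistortPoints(np.array([[[u,v]]],float),k,None if dist is None else np.array(dist,float))[0,0]
    return np.array(p['position'],float),R@np.array([q[0],-q[1],-1.])
def onplane(name,u,v,z):
    o,d=ray(name,u,v); return o+d*(z-o[2])/d[2]
def depthpt(name,u,v,dep):
    o,d=ray(name,u,v); return o+d*dep
E
python3 - <<'E'
from h import *
for n in('scene','top'):
    print(n,vision.camera_params(n)); snap(n,n+'0')
print(ctrl.read_state())
E
```

```text
total 12
drwxr-xr-x  3 agent agent 4096 Dec  7 06:52 .
drwxr-xr-x 23 root  root  4096 Dec  7 06:52 ..
drwxr-xr-x  2 agent agent 4096 Dec  7 06:52 pics
scene {'fx': 542.0116126206511, 'fy': 542.0116126206511, 'cx': 286.5333365509599, 'cy': 212.35054404235512, 'position': array([-603.01095935,  808.04290097,  738.68521093]), 'rotation': array([ 1.13483138, -0.01874926, -2.16153077])}
top {'fx': 420.10821319027116, 'fy': 420.10821319027116, 'cx': 280.0929899027229, 'cy': 203.1915506571614, 'position': array([ 267.5236305 ,   18.93932695, 1511.79123345]), 'rotation': array([ 0.1890198 , -0.01376708, -1.57908592])}
{'clock': 0.1, 'qpos': array([-1.26179152,  0.62925599,  0.03844763,  1.51825205, -0.02700792,
        0.99631145, -0.01999084]), 'qd': array([-0.00122164, -0.00137472,  0.00057007, -0.00271871,  0.00097511,
       -0.00055144, -0.00062831]), 'tau': array([ 3.16849255e-03, -5.64522922e+01,  1.23065528e+00, -1.93972421e+01,
        1.12934524e-02,  5.36084350e-03,  2.09101302e-05]), 'eef_pos': array([237.72626847, 604.37076172, 230.48468049]), 'tool_rot': array([-3.13988379e+00,  1.21367173e-05,  2.76679075e+00]), 'force': array([-0.01532497,  0.15547461, -0.37389824]), 'torque': array([ 0.03026624,  0.0147931 , -0.01962558]), 'width': 85.60713450579024}
```

```bash
sed -i "s/R=np.array(p\['rotation'\]); /R=Rotation.from_euler('xyz',p['rotation']).as_matrix()/; 1a from scipy.spatial.transform import Rotation" h.py; python3 -c "
import cv2
cv2.imwrite('pics/t0b.png',cv2.resize(cv2.imread('pics/top0.png'),(800,600)))
cv2.imwrite('pics/s0b.png',cv2.resize(cv2.imread('pics/scene0.png'),(800,600)))"
```

```text
(no output)
```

View pics/top0.png

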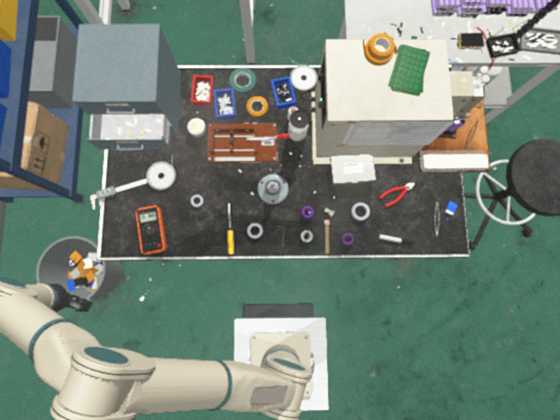

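View pics/scene0.png

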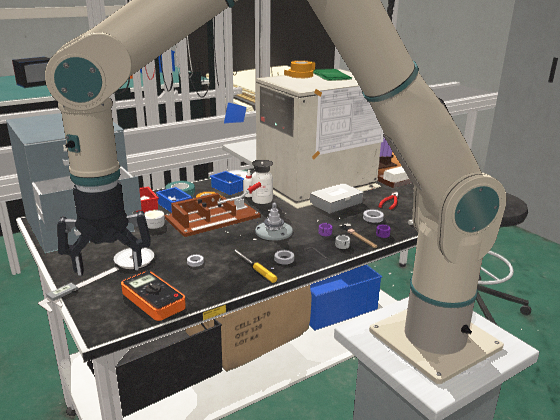

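```bash
python3 -c "
import cv2,numpy as np
t=cv2.imread('pics/top0.png')[165:255,180:380]
s=cv2.imread('pics/scene0.png')[190:290,170:410]
cv2.imwrite('pics/t1.png',cv2.resize(t,None,fx=4,fy=4,interpolation=cv2.INTER_CUBIC))
cv2.imwrite('pics/s1.png',cv2.resize(s,None,fx=3.3,fy=3.3,interpolation=cv2.INTER_CUBIC))"
```

```text
(no output)
```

View pics/t1.png

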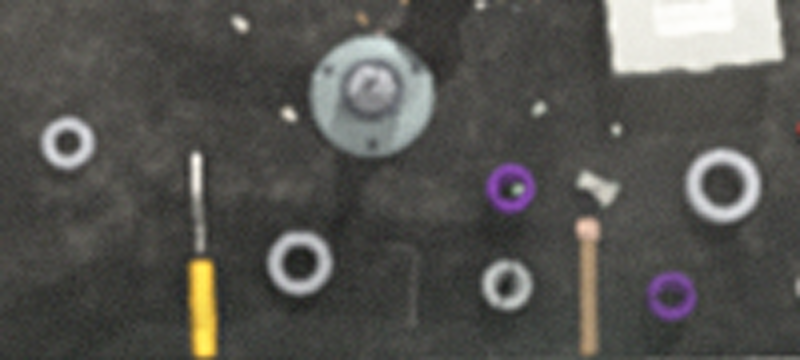

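View pics/s1.png

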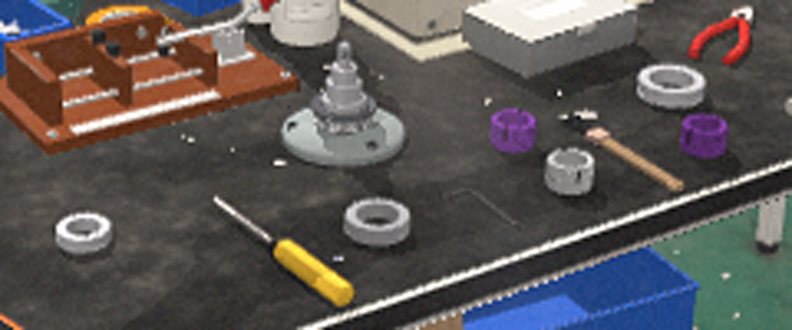

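```bash
cat > meas.py <<'E'
from h import *
from scipy.optimize import least_squares
def cloud(name,tag):
    d=np.load(f'pics/{tag}.npy'); p=vision.camera_params(name); R=Rotation.from_euler('xyz',p['rotation']).as_matrix()
    v,u=np.mgrid[0:420,0:560]
    c=np.stack([(u-p['cx'])/p['fx']*d,-(v-p['cy'])/p['fy']*d,-d],-1)
    P=c@R.T+np.array(p['position']); P[d==0]=np.nan
    return P
E
python3 - <<'E'
from meas import *
for n in('top','scene'):
    P=cloud(n,n+'0'); 
    pts={'top':dict(nar=(197,201),mid=(255,231),wide=(361,211),cap=(307,236),p1=(308,212),p2=(348,239),stand=(273,188)),
      'scene':dict(nar=(195,260),mid=(284,257),wide=(373,216),cap=(343,241),p1=(326,229),p2=(383,231),stand=(274,222))}[n]
    for k,(u,v) in pts.items():
        w=P[v-14:v+15,u-16:u+17].reshape(-1,3); z=w[:,2]
        print(n,k,onplane(n,u,v,15).round(0),np.nanpercentile(z,[2,30,50,90,97,100]).round(1))
        if k!='stand':
            m=z>8; a=w[m]; print('   n',m.sum(),'cx',((a.max(0)+a.min(0))/2).round(1),'ext',np.ptp(a,axis=0).round(1))
E
```

```text
top nar [563. 297.  15.] [-5.8 -0.5  1.7  7.1 13.1 20.5]
   n 80 cx [559.5 295.6  14.3] ext [ 70.3 112.9  12.4]
top mid [453.  87.  15.] [-5.6 -0.5  1.5 10.6 17.1 21.5]
   n 126 cx [450.4  90.5  14.8] ext [ 94.6 107.7  13.5]
top wide [ 523. -297.   15.] [-5.9 -0.4  1.4 15.  19.4 26.3]
   n 151 cx [ 524.6 -293.2   17.2] ext [103.3  99.5  18.2]
top cap [434. -99.  15.] [-5.8 -0.6  1.2  7.4 24.1 33.7]
   n 80 cx [434.5 -99.2  20.9] ext [101.3 113.7  25.5]
top p1 [ 521. -105.   15.] [-5.9 -0.7  1.2  7.3 24.7 32.6]
   n 86 cx [ 519.5 -107.4   20.3] ext [ 84.4 105.9  24.6]
top p2 [ 422. -246.   15.] [-5.5 -0.4  1.5  7.6 22.6 34.4]
   n 86 cx [ 426.3 -249.3   21.4] ext [ 93.8 104.6  26. ]
top stand [610.  21.  15.] [-3.2  7.3 13.5 39.7 72.5 96.8]
scene nar [559. 304.  15.] [-0.6  1.8  2.8  9.7 14.8 18.1]
   n 111 cx [568.6 300.8  13.1] ext [47.6 44.2 10.1]
scene mid [447.  95.  15.] [-1.   1.7  2.8 14.  16.7 20.4]
   n 161 cx [442.6 118.4  14.2] ext [ 82.6 109.5  12.3]
scene wide [ 515. -285.   15.] [-1.3  1.8  3.1 18.1 24.2 28.8]
   n 241 cx [ 519.7 -309.8   18.4] ext [228.6 178.8  20.8]
scene cap [435. -98.  15.] [-1.3  1.8  3.  19.5 25.2 28.4]
   n 201 cx [ 471.7 -123.    18.2] ext [120.2 103.7  20.4]
scene p1 [ 521. -103.   15.] [-1.2  1.7  2.9 21.5 25.5 31.8]
   n 195 cx [ 481.1 -120.1   20. ] ext [124.7  97.8  23.5]
scene p2 [ 421. -240.   15.] [-1.8  1.4  2.6 17.4 24.5 28.8]
   n 195 cx [ 450.7 -232.5   18.4] ext [143.9 148.2  20.8]
scene stand [642.   3.  15.] [-0.6  4.2 15.1 51.1 70.2 80.5]
```

```bash
cat >> meas.py <<'E'
def tri(u1,u2):
    o1,d1=ray('top',*u1);o2,d2=ray('scene',*u2)
    A=np.stack([d1,-d2],1);t=np.linalg.lstsq(A,o2-o1,rcond=None)[0]
    a=o1+d1*t[0];b=o2+d2*t[1];return (a+b)/2,np.linalg.norm(a-b)
def blob(im,u,v,r=17,S=8,th=None,ch=None):
    c=im[v-r:v+r+1,u-r:u+r+1].astype(np.float32)
    g=c.mean(2) if ch is None else c[...,ch]
    g=cv2.resize(g,None,fx=S,fy=S,interpolation=cv2.INTER_CUBIC)
    if th is None: th=(np.percentile(g,30)+np.percentile(g,97))/2
    m=(g>th).astype(np.uint8)
    cs,_=cv2.findContours(m,cv2.RETR_EXTERNAL,cv2.CHAIN_APPROX_NONE)
    mid=(S*(2*r+1))/2
    cs=[k for k in cs if cv2.contourArea(cv2.convexHull(k))>300]
    k=min(cs,key=lambda k:-cv2.pointPolygonTest(cv2.convexHull(k),(mid,mid),True))
    h=cv2.convexHull(k);M=cv2.moments(h)
    e=cv2.fitEllipse(h) 
    f=lambda x,y:((x+.5)/S-.5+u-r,(y+.5)/S-.5+v-r)
    return f(M['m10']/M['m00'],M['m01']/M['m00']),f(*e[0]),np.array(e[1])/S,[f(*q[0]) for q in h],th
E
cat > m1.py <<'E'
from meas import *
T=cv2.imread('pics/top0.png');Sc=cv2.imread('pics/scene0.png')
pts={'nar':((197,201),(195,260),14),'mid':((255,231),(284,257),16),'wide':((361,211),(373,216),18),'cap':((307,236),(343,241),26)}
for k,(a,b,h) in pts.items():
    for r in (14,):
      A=blob(T,*a,r=r);B=blob(Sc,*b,r=19 if k!='cap' else 14)
      for i in(0,1):
        p,e=tri(A[i],B[i]);print(k,i,np.round(A[i],1),np.round(B[i],1),'top',onplane('top',*A[i],h/2).round(1)[:2],'scene',onplane('scene',*B[i],h/2).round(1)[:2],'tri',p.round(1),round(e,1),A[2].round(1),B[2].round(1),A[4],B[4])
E
python3 m1.py
```

```text
nar 0 [196.5 200.2] [194.5 258.7] top [568.1 300.2] scene [578.9 296.6] tri [567.5 300.1  13.3] 2.6 [12.5 13. ] [ 9.4 17.7] 138.14258 139.07741
nar 1 [196.5 200.2] [194.3 258.8] top [568.1 300.2] scene [578.6 297.1] tri [567.7 300.3  12.9] 2.9 [12.5 13. ] [ 9.4 17.7] 138.14258 139.07741
mid 0 [254.5 230.2] [284.5 255.4] top [456.7  88.7] scene [464.2  82.4] tri [455.8  88.3  13.8] 0.4 [15.6 15.8] [12.1 21.1] 120.7517 122.972336
mid 1 [254.5 230.2] [284.8 255.8] top [456.7  88.7] scene [462.1  82.8] tri [455.7  88.   12.7] 1.3 [15.6 15.8] [12.1 21.1] 120.7517 122.972336
wide 0 [360.4 210.8] [373.2 215.2] top [ 525.  -296.1] scene [ 528.4 -298.4] tri [ 524.9 -295.4   11.1] 0.6 [17.8 18.3] [13.1 21.8] 142.92668 133.34106
wide 1 [360.4 210.8] [373.1 215.3] top [ 525.1 -296.1] scene [ 528.  -297.8] tri [ 525.  -295.4   10.8] 0.8 [17.8 18.3] [13.1 21.8] 142.92668 133.34106
cap 0 [306.3 235.7] [342.3 241.2] top [434.8 -97. ] scene [437.8 -98.1] tri [435.  -96.4  14.7] 1.1 [12.2 12.4] [14.7 16. ] 117.275055 118.66419
cap 1 [306.3 235.7] [342.3 241.2] top [434.9 -97. ] scene [437.8 -98.3] tri [435.  -96.5  14.8] 1.0 [12.2 12.4] [14.7 16. ] 117.275055 118.66419
```

```bash
cat > m2.py <<'E'
from meas import *
T=cv2.imread('pics/top0.png');Sc=cv2.imread('pics/scene0.png')
pts={'nar':((197,201),(195,260),14),'mid':((255,231),(284,257),16),'wide':((361,211),(373,216),18),'cap':((307,236),(343,241),26)}
for k,(a,b,h) in pts.items():
    for ta,tb in ((95,75),(85,65),(110,85)):
      A=blob(T,*a,r=14,th=ta);B=blob(Sc,*b,r=19 if k!='cap' else 14,th=tb)
      i=0
      p,e=tri(A[i],B[i]);print(k,i,np.round(A[i],1),np.round(B[i],1),'top',onplane('top',*A[i],h/2).round(1)[:2],'scene',onplane('scene',*B[i],h/2).round(1)[:2],'tri',p.round(1),round(e,1),A[2].round(1),B[2].round(1))
E
python3 m2.py
python3 - <<'E'
import cv2,numpy as np
s=cv2.imread('pics/scene0.png');t=cv2.imread('pics/top0.png')
L=[cv2.resize(s[v-20:v+20,u-20:u+20],(260,260),interpolation=cv2.INTER_CUBIC) for u,v in((195,260),(284,257),(373,216),(343,241))][:3]
L2=[cv2.resize(s[v-30:v+20,u-25:u+25],(260,260),interpolation=cv2.INTER_CUBIC) for u,v in((274,222),(343,241))]+[cv2.resize(t[172:202,258:288],(260,260),interpolation=cv2.INTER_CUBIC)]
cv2.imwrite('pics/c1.png',np.vstack([np.hstack(L),np.hstack(L2)]))
E
```

```text
nar 0 [196.5 200.1] [194.4 256. ] top [568.3 300.2] scene [592.1 290.5] tri [566.6 299.3  21.4] 4.3 [13.9 14.4] [27.9 46.4]
nar 0 [196.5 200.1] [195.  256.2] top [568.5 300.2] scene [590.3 289.7] tri [566.4 298.8  20.9] 2.6 [14.4 15.1] [36.9 55. ]
nar 0 [196.5 200.2] [194.9 259.9] top [568.1 300.2] scene [572.5 298.4] tri [567.8 300.    9.7] 0.7 [13.4 13.8] [13.4 18.8]
mid 0 [254.5 230.1] [283.8 256.6] top [456.8  88.7] scene [459.9  87.6] tri [456.9  89.    9.8] 1.1 [16.4 16.5] [15.4 21.8]
mid 0 [254.5 230.2] [283.8 256.5] top [456.8  88.6] scene [460.   87.6] tri [457.   89.    9.8] 1.1 [16.7 16.8] [15.7 22.1]
mid 0 [254.5 230.2] [283.8 256.5] top [456.7  88.7] scene [460.   87.5] tri [456.8  89.    9.9] 1.1 [15.9 16.1] [15.  21.6]
wide 0 [360.3 210.8] [373.  215.3] top [ 525.1 -295.7] scene [ 528.6 -297.9] tri [ 525.  -295.    11.1] 0.8 [19.2 19.9] [14.9 23. ]
wide 0 [360.2 210.7] [373.9 207.9] top [ 525.2 -295.6] scene [ 569.5 -338.8] tri [ 519.6 -289.4   40.2] 0.8 [19.7 20.3] [37.7 42.1]
wide 0 [360.3 210.8] [372.9 215.3] top [ 525.1 -295.9] scene [ 528.4 -297.5] tri [ 525.1 -295.1   10.9] 1.2 [18.8 19.3] [14.6 22.7]
cap 0 [306.3 235.7] [342.2 241.2] top [434.9 -97. ] scene [437.7 -97.9] tri [435.2 -96.5  14.5] 1.2 [12.9 13.1] [15.9 16.5]
cap 0 [306.3 235.7] [342.2 241.2] top [435.  -97.1] scene [437.9 -98. ] tri [435.2 -96.5  14.6] 1.3 [13.2 13.4] [16.2 17. ]
cap 0 [306.3 235.7] [342.2 241.3] top [434.9 -97. ] scene [437.7 -97.8] tri [435.1 -96.4  14.5] 1.2 [12.4 12.6] [15.6 16.5]
```

View pics/c1.png

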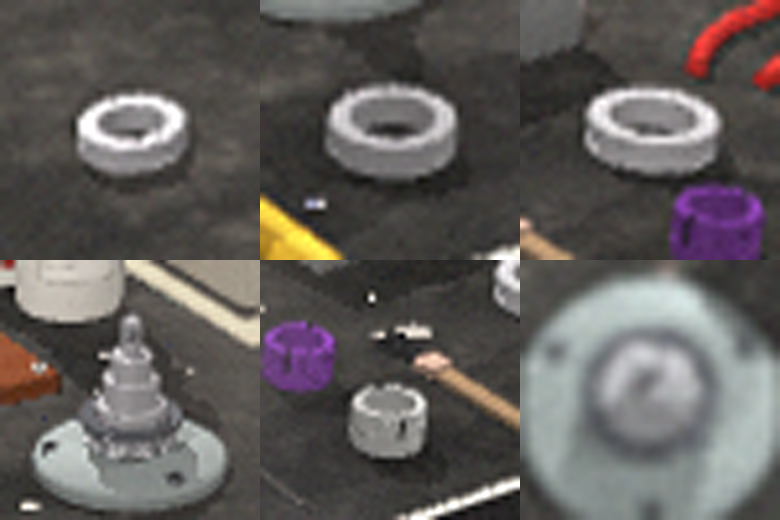

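```bash
cat > m3.py <<'E'
from meas import *
T=cv2.imread('pics/top0.png');Sc=cv2.imread('pics/scene0.png')
for th in (70,80,90):
    A=blob(T,273,188,r=22,th=th); print('foot',np.round(A[0],2),A[2].round(1),onplane('top',*A[0],9).round(1),'ell',onplane('top',*A[1],9).round(1))
    P=np.array([onplane('top',*q,18)[:2] for q in A[3]]); 
    c,r=cv2.minEnclosingCircle(P.astype(np.float32));print(c,r)
def dump(im,n,u0,u1,v0,v1,S):
    cv2.imwrite(f'pics/{n}.png',cv2.resize(im[v0:v1,u0:u1],None,fx=S,fy=S,interpolation=cv2.INTER_LANCZOS4))
dump(Sc,'sp',245,305,195,245,12)
dump(T,'tp',262,286,176,200,24)
dump(Sc,'cp',330,356,226,256,18)
dump(T,'ct',298,316,227,245,30)
E
python3 m3.py
```

```text
foot [274.7  186.96] [39.3 63.1] [615.6  15.2   9. ] ell [621.2  15.1   9. ]
(614.3577880859375, 22.10894012451172) 114.40025329589844
foot [273.24 186.59] [32.  39.6] [617.   20.5   9. ] ell [620.8  17.4   9. ]
(623.9498291015625, 17.359907150268555) 74.982666015625
foot [272.53 188.25] [31.6 31.9] [610.8  23.1   9. ] ell [611.7  22.7   9. ]
(611.869873046875, 22.96784019470215) 61.004676818847656
```

View pics/sp.png

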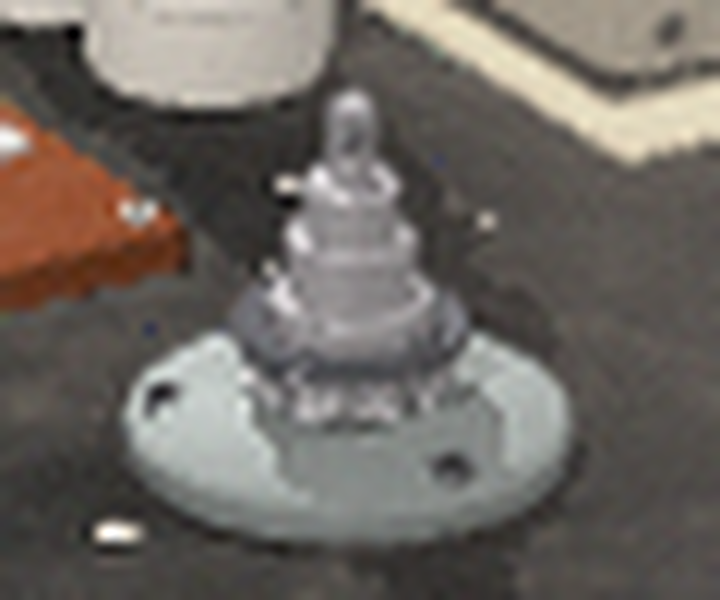

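View pics/tp.png

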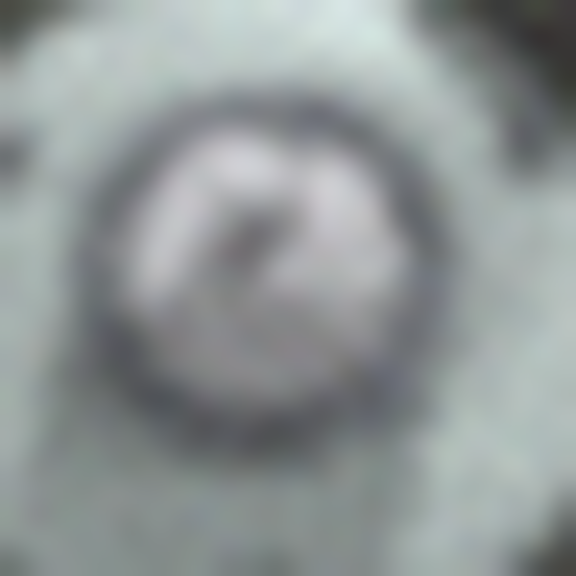

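View pics/cp.png

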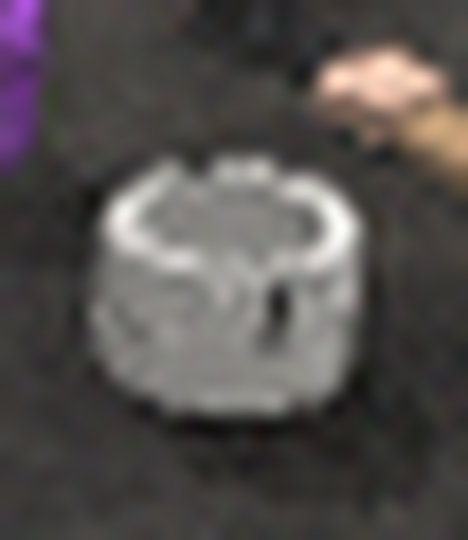

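View pics/ct.png

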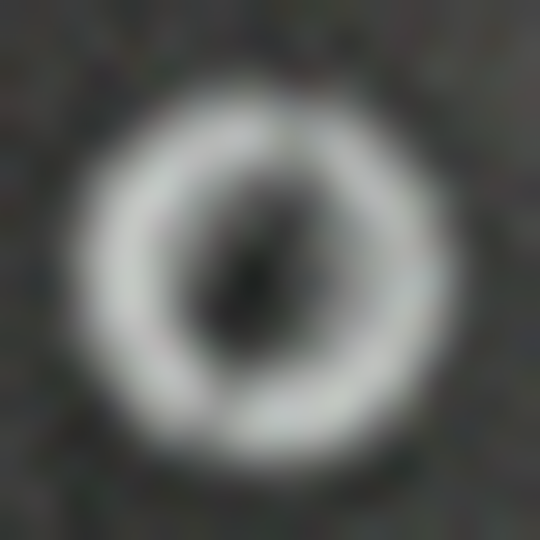

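```bash
cat > m4.py <<'E'
from meas import *
T=cv2.imread('pics/top0.png');Sc=cv2.imread('pics/scene0.png')
for th in (88,95,105,115):
    A=blob(T,273,188,r=20,th=th); print('foot top',np.round(A[0],2),A[2].round(1),onplane('top',*A[0],9).round(1))
for th in (95,105,115):
    # scene foot: lower contour points; ellipse fit to points with v>225
    A=blob(Sc,274,228,r=24,th=th); h=np.array(A[3]); 
    P=np.array([onplane('scene',*q,0)[:2] for q in h if q[1]>231]) # bottom rim, near edge
    s=least_squares(lambda c:np.hypot(P[:,0]-c[0],P[:,1]-c[1])-56,[612,22]).x; print('foot scene',th,s.round(1),len(P),A[2])
o=[('near',(344.7,240.2)),('far',(340.7,235.3))]
for n,q in o: print(n,onplane('scene',*q,26).round(1))
for q in ((298+295/30-.5,227+120/30-.5),(298+215/30-.5,227+415/30-.5)): print('ct',onplane('top',*q,26).round(1))
# spindle axis in scene: project
def proj(n,p):
    c=vision.camera_params(n);R=Rotation.from_euler('xyz',c['rotation']).as_matrix();q=R.T@(np.array(p)-c['position'])
    return np.array([c['cx']+c['fx']*q[0]/-q[2],c['cy']-c['fy']*q[1]/-q[2]])
for z in (0,36,88,95.5): print(z,proj('scene',[612,22.8,z]).round(1),proj('top',[612,22.8,z]).round(1))
for a in (-50,-33,-10): 
  d=12*np.array([np.cos(np.radians(a)),np.sin(np.radians(a)),0])
  print(a,[proj(n,np.array([612,22.8,88])+s*d).round(1).tolist() for n in('scene','top') for s in(-1,1)])
cv2.imwrite('pics/sp2.png',cv2.resize(Sc[198:216,264:286],None,fx=30,fy=30,interpolation=cv2.INTER_NEAREST))
cv2.imwrite('pics/tp2.png',cv2.resize(T[178:198,262:284],None,fx=30,fy=30,interpolation=cv2.INTER_NEAREST))
E
python3 m4.py
```

```text
foot top [272.54 188.23] [31.6 32.1] [610.9  23.1   9. ]
foot top [272.53 188.28] [31.3 31.5] [610.7  23.1   9. ]
foot top [272.51 188.32] [30.7 31.1] [610.5  23.2   9. ]
foot top [272.5  188.34] [30.4 30.8] [610.4  23.2   9. ]
foot scene 95 [617.   19.8] 24 [36.12443542 41.62488556]
foot scene 105 [618.1  19.2] 18 [36.11049652 40.12722015]
foot scene 115 [620.4  18.9] 16 [19.11200142 37.31332779]
near [420.2 -91.6  26. ]
far [ 449.7 -101.    26. ]
ct [ 452.1 -100.    26. ]
ct [417.1 -89.9  26. ]
0 [273.7 231.8] [272.6 188.5]
36 [273.8 221. ] [272.6 186.3]
88 [274. 205.] [272.5 182.9]
95.5 [274.  202.7] [272.5 182.3]
-50 [[272.7, 206.6], [275.2, 203.4], [269.9, 185.0], [275.2, 180.7]]
-33 [[273.9, 206.7], [274.0, 203.3], [270.7, 185.7], [274.4, 180.0]]
-10 [[275.6, 206.6], [272.4, 203.4], [272.0, 186.2], [273.1, 179.6]]
```

View pics/sp2.png

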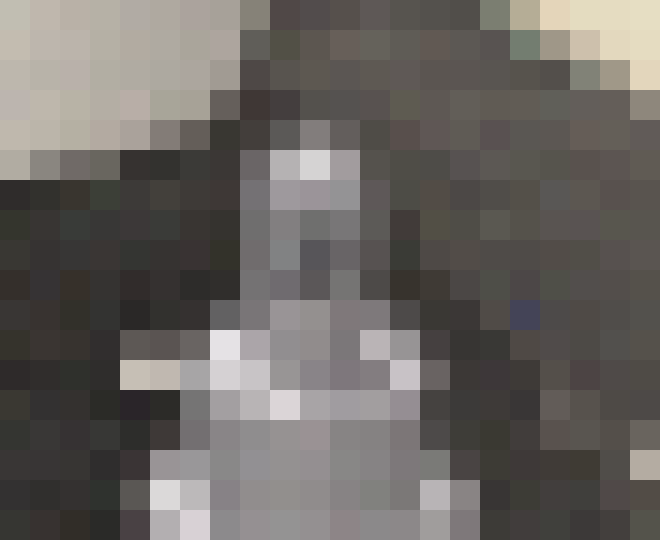

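View pics/tp2.png

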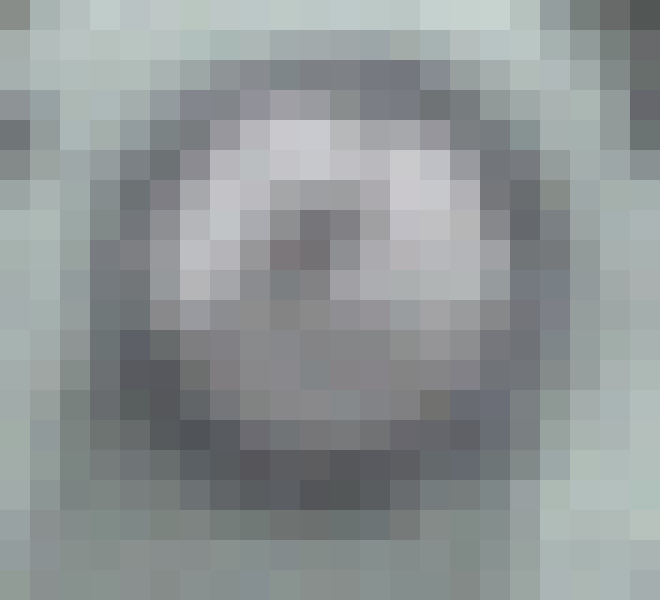

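```bash
cat > go.py <<'E'
import sys
from h import *
def plan(x,y,z,yaw=None):
    s=ctrl.read_state();R=Rotation.from_euler('xyz',s['tool_rot']).as_matrix()
    d=R.T@(np.array([x,y,z])-s['eef_pos']);cy=s['tool_rot'][2]
    t=0
    if yaw is not None:
        t=-((np.radians(yaw)-cy+np.pi/2)%np.pi-np.pi/2)  # nearest mod 180
    print('slide',d.round(1).tolist(),'turn',round(t,3),'rows',max(np.linalg.norm(d)/62.5,abs(t)/.187).round(2),'| clock',round(float(s['clock']),2),'pos',s['eef_pos'].round(1).tolist(),'rot',np.degrees(s['tool_rot']).round(1).tolist(),'q',s['qpos'].round(2).tolist(),'F',s['force'].round(1).tolist(),'w',round(float(s['width']),1))
if __name__=='__main__':
    a=[float(v) for v in sys.argv[1:]]; plan(*a)
E
python3 go.py 500 200 230; python3 go.py 525 -295 130 90;python3 go.py 525 -295 130 0
```

```text
slide [-392.1, -280.3, 1.0] turn 0 rows 7.71 | clock 0.1 pos [237.7, 604.4, 230.5] rot [-179.9, 0.0, 158.5] q [-1.26, 0.63, 0.04, 1.52, -0.03, 1.0, -0.02] F [-0.0, 0.2, -0.4] w 85.6
slide [-596.6, -731.6, 101.7] turn 1.196 rows 15.19 | clock 0.1 pos [237.7, 604.4, 230.5] rot [-179.9, 0.0, 158.5] q [-1.26, 0.63, 0.04, 1.52, -0.03, 1.0, -0.02] F [-0.0, 0.2, -0.4] w 85.6
slide [-596.6, -731.6, 101.7] turn -0.375 rows 15.19 | clock 0.1 pos [237.7, 604.4, 230.5] rot [-179.9, 0.0, 158.5] q [-1.26, 0.63, 0.04, 1.52, -0.03, 1.0, -0.02] F [-0.0, 0.2, -0.4] w 85.6
```

Emit:
play_rows(slide=[[-50,-36,0],[-100,-72,0],[-151,-108,0],[-202,-144,0],[-252,-180,0]], turn=[0,0,0,0,0], fingers=[1,1,1,1,1])

```text
clock: 0.72
eef_pos: [407.2, 342.7, 230.6]
tool_rot: [-3.14, 0.0, 2.767]
force: [-0.0, 0.8, 0.4]
width: 85.3
```

```bash
python3 go.py 500 50 210; python3 go.py 525 -295 100 90
```

```text
slide [-193.5, -238.4, 21.1] turn 0 rows 4.92 | clock 0.72 pos [407.2, 342.7, 230.6] rot [-179.9, 0.0, 158.5] q [-0.78, 0.46, 0.04, 1.85, -0.03, 0.84, 0.47] F [-0.0, 0.8, 0.4] w 85.3
slide [-343.1, -550.1, 131.7] turn 1.196 rows 10.58 | clock 0.72 pos [407.2, 342.7, 230.6] rot [-179.9, 0.0, 158.5] q [-0.78, 0.46, 0.04, 1.85, -0.03, 0.84, 0.47] F [-0.0, 0.8, 0.4] w 85.3
```

Emit:
play_rows(slide=[[-39,-48,4],[-78,-96,8],[-116,-143,13],[-155,-191,17],[-193,-238,21]], turn=[0.15,0.3,0.45,0.6,0.8], fingers=[1,1,1,1,1])

```text
clock: 1.35
eef_pos: [499.9, 48.6, 209.9]
tool_rot: [-3.14, 0.001, 1.973]
force: [0.7, 0.0, 0.2]
width: 85.3
```

```bash
python3 go.py 525 -295 100 90
```

```text
slide [-325.8, -111.4, 110.5] turn 0.403 rows 5.79 | clock 1.35 pos [499.9, 48.6, 209.9] rot [-179.9, 0.1, 113.1] q [-0.35, 0.46, 0.28, 1.95, -0.18, 0.75, 0.43] F [0.7, 0.0, 0.2] w 85.3
```

Emit:
play_rows(slide=[[-58,-20,10],[-116,-40,25],[-174,-60,40],[-233,-80,65],[-291,-100,90]], turn=[0.1,0.2,0.3,0.4,0.4], fingers=[1,1,1,1,1])

```text
clock: 1.98
eef_pos: [521.3, -249.6, 123.7]
tool_rot: [-3.141, 0.002, 1.573]
force: [1.7, -0.3, 0.1]
width: 85.7
```

```bash
python3 go.py 525 -295 60 90; python3 go.py 525 -295 -3 90
```

```text
slide [-45.3, 3.7, 63.8] turn 0.002 rows 1.25 | clock 1.98 pos [521.3, -249.6, 123.7] rot [-180.0, 0.1, 90.1] q [0.2, 0.69, 0.31, 1.83, -0.31, 0.67, 0.69] F [1.7, -0.3, 0.1] w 85.7
slide [-45.2, 3.7, 126.8] turn 0.002 rows 2.15 | clock 1.98 pos [521.3, -249.6, 123.7] rot [-180.0, 0.1, 90.1] q [0.2, 0.69, 0.31, 1.83, -0.31, 0.67, 0.69] F [1.7, -0.3, 0.1] w 85.7
```

Emit:
play_rows(slide=[[-40,3,35],[-45,4,80],[-45,4,115],[-45,4,125],[-45,4,125]], turn=[0,0,0,0,0], fingers=[1,1,1,1,1])

```text
clock: 2.6
eef_pos: [525.2, -294.7, -1.3]
tool_rot: [-3.14, 0.001, 1.573]
force: [0.1, 0.2, -0.1]
width: 85.3
```

Emit:
play_rows(slide=[[0,0,0],[0,0,0],[0,0,0],[0,0,0]], turn=[0,0,0,0], fingers=[0.5,0.5,0.5,0.5])

```text
clock: 3.1
eef_pos: [526.2, -295.0, 1.0]
tool_rot: [3.14, 0.002, 1.573]
force: [-0.6, 1.2, 6.6]
width: 61.1
```

```bash
python3 go.py 525 -295 60 90; python3 -c "
from h import *
im,d=snap('scene','g1')
cv2.imwrite('pics/g1b.png',cv2.resize(im[150:260,300:440],None,fx=5,fy=5,interpolation=cv2.INTER_CUBIC))"
```

```text
slide [-0.1, -1.2, -59.0] turn 0.003 rows 0.94 | clock 3.1 pos [526.2, -295.0, 1.0] rot [179.9, 0.1, 90.1] q [0.33, 0.89, 0.22, 1.8, -0.37, 0.48, 0.8] F [-0.6, 1.2, 6.6] w 61.1
```

View pics/g1b.png

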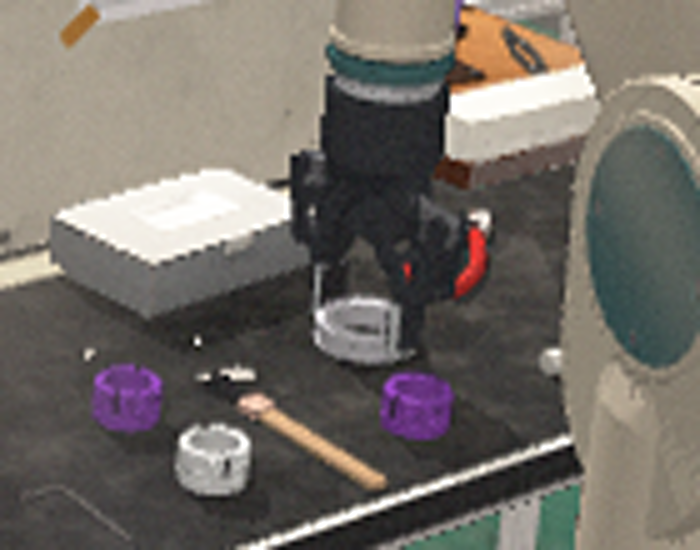

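Emit:
play_rows(slide=[[0,0,-50],[0,0,-100],[30,10,-150],[85,20,-155],[145,35,-155]], turn=[0,0,0,0,0], fingers=[0.5,0.5,0.5,0.5,0.5])

```text
clock: 3.78
eef_pos: [561.7, -149.0, 158.4]
tool_rot: [3.136, 0.003, 1.571]
force: [0.9, 0.6, -1.6]
width: 60.7
```

```bash
python3 go.py 612 23.7 130 90
```

```text
slide [172.7, 50.3, 28.1] turn 0.001 rows 2.91 | clock 3.77 pos [561.7, -149.0, 158.4] rot [179.7, 0.2, 90.0] q [-0.02, 0.64, 0.36, 1.8, -0.31, 0.75, 0.5] F [0.9, 0.6, -1.6] w 60.7
```

Emit:
play_rows(slide=[[58,17,0],[116,34,0],[165,48,10],[173,50,25],[173,50,28]], turn=[0,0,0,0,0], fingers=[0.5,0.5,0.5,0.5,0.5])

```text
clock: 4.4
eef_pos: [610.9, 24.4, 129.8]
tool_rot: [3.137, 0.004, 1.573]
force: [-0.3, -0.8, -1.2]
width: 60.9
```

```bash
python3 go.py 612 23.7 110 90;python3 -c "
from h import *
im,d=snap('scene','g2')
cv2.imwrite('pics/g2b.png',cv2.resize(im[160:260,220:330],None,fx=6,fy=6,interpolation=cv2.INTER_CUBIC))"
```

```text
slide [-0.6, 1.0, 19.8] turn 0.002 rows 0.32 | clock 4.4 pos [610.9, 24.4, 129.8] rot [179.7, 0.2, 90.1] q [-0.31, 0.72, 0.36, 1.73, -0.35, 0.74, 0.23] F [-0.3, -0.8, -1.2] w 60.9
```

View pics/g2b.png

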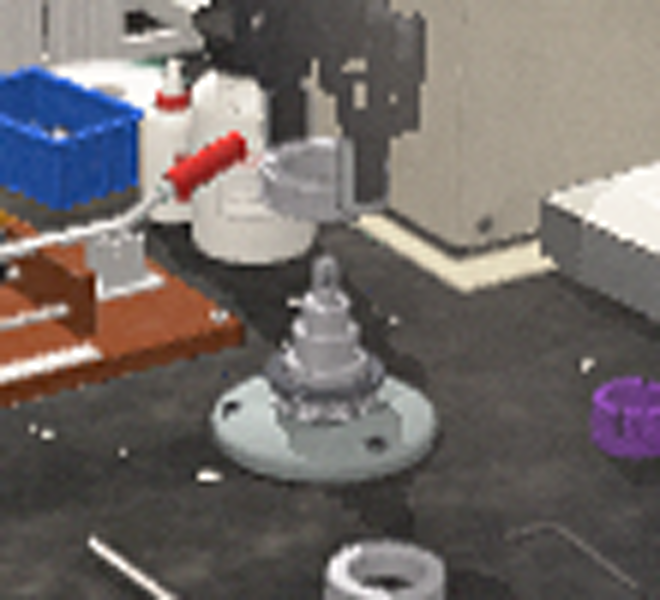

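Emit:
play_rows(slide=[[-1,1,35],[-1,1,65],[-1,1,75],[-1,1,78],[-1,1,78]], turn=[0,0,0,0,0], fingers=[0.5,0.5,0.5,0.5,0.5])

```text
clock: 5.08
eef_pos: [613.0, 20.5, 53.0]
tool_rot: [3.135, 0.005, 1.57]
force: [0.1, -0.3, -0.8]
width: 60.7
```

```bash
python3 go.py 612 23.7 37 90;python3 -c "
from h import *
im,d=snap('scene','g3')
cv2.imwrite('pics/g3b.png',cv2.resize(im[180:250,230:320],None,fx=8,fy=8,interpolation=cv2.INTER_CUBIC))"
```

```text
slide [3.2, -1.2, 16.0] turn -0.001 rows 0.26 | clock 5.08 pos [613.0, 20.5, 53.0] rot [179.6, 0.3, 89.9] q [-0.27, 0.83, 0.31, 1.77, -0.4, 0.6, 0.27] F [0.1, -0.3, -0.8] w 60.7
```

View pics/g3b.png

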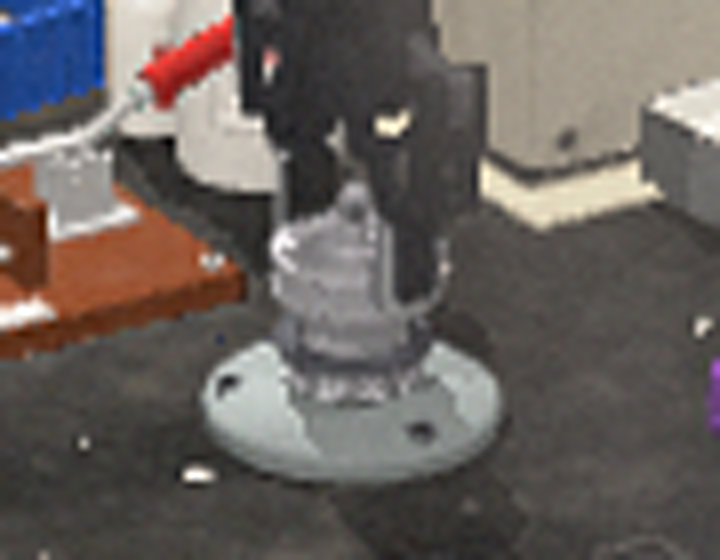

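Emit:
play_rows(slide=[[3,-1,0],[3,-1,4]], turn=[0,0,0], fingers=[0.5,0.5])

```text
$.turn: bad value
```

Emit:
play_rows(slide=[[3,-1,0],[3,-1,4]], turn=[0,0], fingers=[0.5,0.5])

```text
clock: 5.38
eef_pos: [612.8, 24.4, 49.9]
tool_rot: [3.133, 0.004, 1.571]
force: [1.0, 0.7, -0.8]
width: 60.8
```

```bash
python3 go.py 612 23.7 37 90
```

```text
slide [-0.7, -0.9, 12.9] turn -0.0 rows 0.21 | clock 5.38 pos [612.8, 24.4, 49.9] rot [179.5, 0.2, 90.0] q [-0.27, 0.83, 0.3, 1.77, -0.4, 0.59, 0.27] F [1.0, 0.7, -0.8] w 60.8
```

Emit:
play_rows(slide=[[-0.5,-0.8,5],[-0.5,-0.8,9],[-0.5,-0.8,11],[-0.5,-0.8,11]], turn=[0,0,0,0], fingers=[0.5,0.5,0.5,0.5])

```text
clock: 5.88
eef_pos: [611.9, 23.8, 38.6]
tool_rot: [3.134, 0.004, 1.571]
force: [0.4, 0.7, -0.2]
width: 60.9
```

```bash
python3 go.py 612 23.7 37 90;python3 -c "
from h import *
im,d=snap('scene','g4')
cv2.imwrite('pics/g4b.png',cv2.resize(im[180:250,230:320],None,fx=8,fy=8,interpolation=cv2.INTER_CUBIC))"
```

```text
slide [-0.1, 0.0, 1.6] turn -0.0 rows 0.03 | clock 5.88 pos [611.9, 23.8, 38.6] rot [179.5, 0.2, 90.0] q [-0.26, 0.85, 0.29, 1.78, -0.41, 0.57, 0.28] F [0.4, 0.7, -0.2] w 60.9
```

View pics/g4b.png

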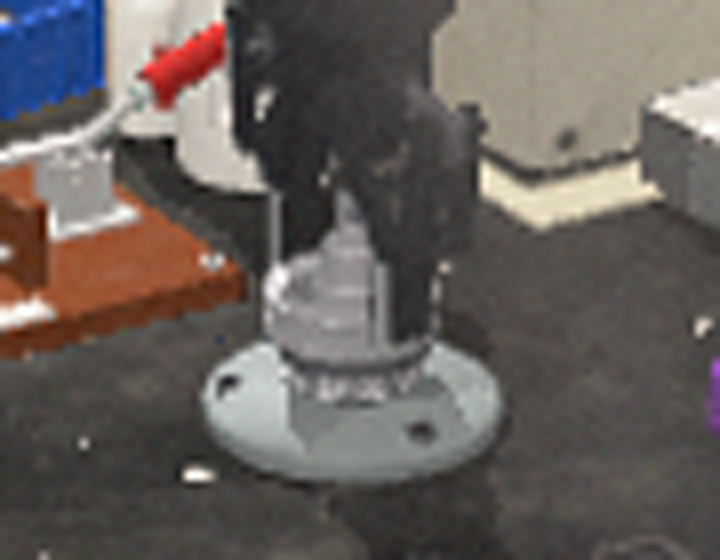

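Emit:
play_rows(slide=[[0,0,2],[0,0,2],[0,0,2],[0,0,2],[0,0,2]], turn=[0,0,0,0,0], fingers=[0.5,0.5,1,1,1])

```text
clock: 6.55
eef_pos: [612.0, 23.8, 36.7]
tool_rot: [3.133, 0.004, 1.571]
force: [-1.3, -0.1, 0.7]
width: 85.4
```

```bash
python3 go.py 612 23.7 150 90;python3 -c "
from h import *
im,d=snap('scene','g5')
cv2.imwrite('pics/g5b.png',cv2.resize(im[180:250,230:320],None,fx=8,fy=8,interpolation=cv2.INTER_CUBIC))"
```

```text
slide [-0.6, 0.9, -113.3] turn -0.0 rows 1.81 | clock 6.55 pos [612.0, 23.8, 36.7] rot [179.5, 0.2, 90.0] q [-0.26, 0.85, 0.29, 1.78, -0.41, 0.56, 0.28] F [-1.3, -0.1, 0.7] w 85.4
```

View pics/g5b.png

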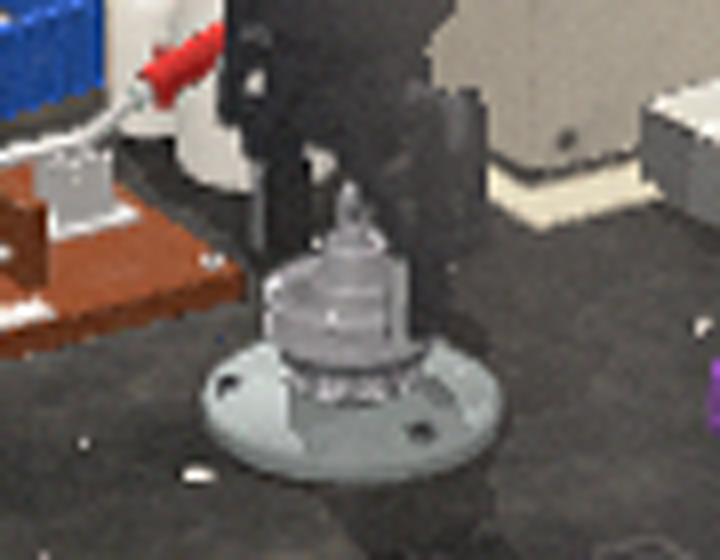

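Emit:
play_rows(slide=[[0,0,-45],[0,0,-105],[25,-40,-105],[45,-90,-105],[55,-125,-95]], turn=[0,0,0,0,0], fingers=[1,1,1,1,1])

```text
clock: 7.22
eef_pos: [484.4, 80.6, 130.9]
tool_rot: [3.133, 0.003, 1.572]
force: [0.5, -0.1, -0.4]
width: 85.4
```

```bash
python3 go.py 457.8 88.7 2 90;python3 -c "
from h import *
im,d=snap('scene','g6')
cv2.imwrite('pics/g6b.png',cv2.resize(im[180:270,220:330],None,fx=7,fy=6.6,interpolation=cv2.INTER_CUBIC))"
```

```text
slide [8.5, -27.7, 128.6] turn 0.002 rows 2.11 | clock 7.22 pos [484.4, 80.6, 130.9] rot [179.5, 0.2, 90.1] q [-0.47, 0.58, 0.36, 2.06, -0.38, 0.55, 0.16] F [0.5, -0.1, -0.4] w 85.4
```

View pics/g6b.png

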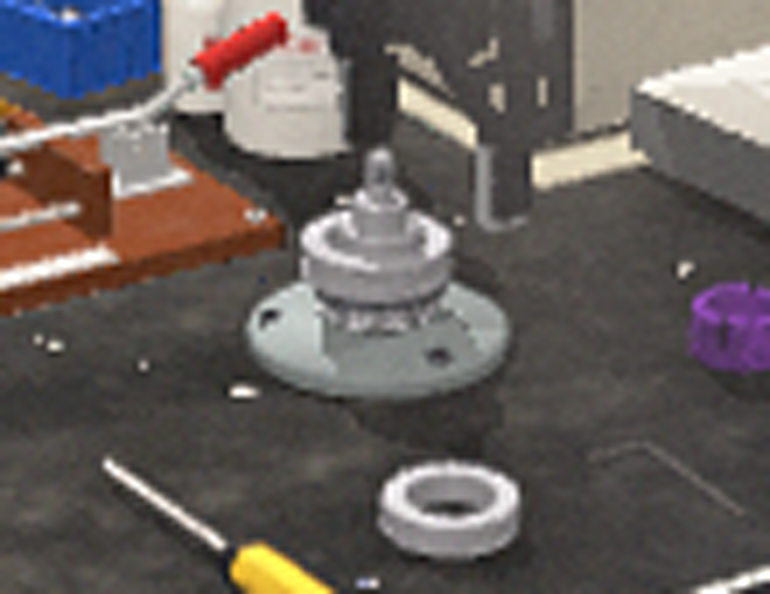

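Emit:
play_rows(slide=[[8,-27,40],[8,-28,85],[8,-28,118],[8,-28,128],[8,-28,129]], turn=[0,0,0,0,0], fingers=[1,1,1,1,1])

```text
clock: 7.9
eef_pos: [449.2, 88.9, -0.7]
tool_rot: [-3.139, 0.004, 1.573]
force: [0.3, -0.5, 0.2]
width: 85.4
```

Emit:
play_rows(slide=[[0,0,0],[0,0,0],[0,0,0],[0,0,0]], turn=[0,0,0,0], fingers=[0.3,0.3,0.3,0.3])

```text
clock: 8.4
eef_pos: [450.5, 89.0, 0.7]
tool_rot: [3.141, 0.003, 1.572]
force: [0.8, -0.4, 9.1]
width: 51.5
```

```bash
python3 go.py 457.8 88.7 2 90;python3 -c "
from h import *
im,d=snap('scene','g7')
cv2.imwrite('pics/g7b.png',cv2.resize(im[180:290,220:350],None,fx=6,fy=5.4,interpolation=cv2.INTER_CUBIC))"
```

```text
slide [-0.3, 7.3, -1.2] turn 0.002 rows 0.12 | clock 8.4 pos [450.5, 89.0, 0.7] rot [180.0, 0.1, 90.1] q [-0.43, 0.82, 0.25, 2.2, -0.9, 0.23, 0.63] F [0.8, -0.4, 9.1] w 51.5
```

View pics/g7b.png

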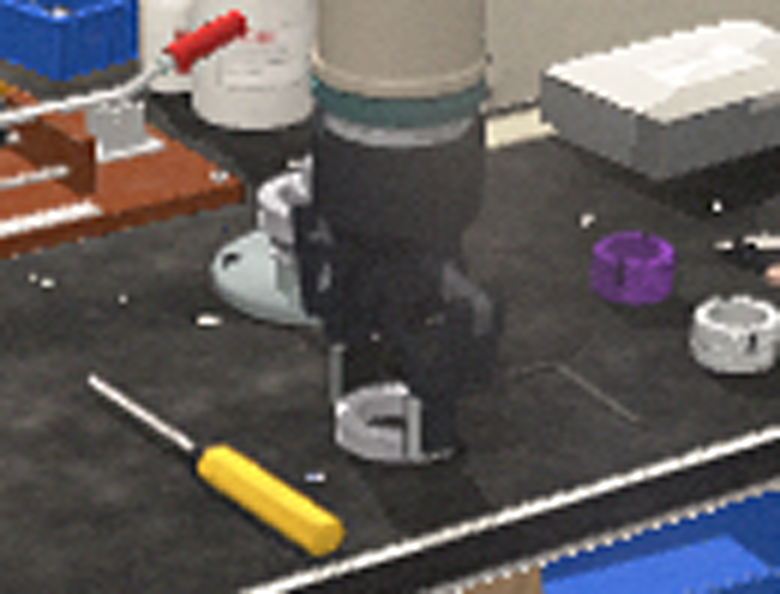

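Emit:
play_rows(slide=[[0,5,-50],[0,10,-100],[-15,40,-145],[-35,85,-145],[-55,130,-145]], turn=[0,0,0,0,0], fingers=[0.3,0.3,0.3,0.3,0.3])

```text
clock: 9.07
eef_pos: [581.8, 34.8, 147.4]
tool_rot: [3.14, 0.002, 1.573]
force: [0.6, -0.8, -0.4]
width: 51.3
```

```bash
python3 go.py 612 23.4 125 90
```

```text
slide [-11.4, 30.1, 22.5] turn 0.003 rows 0.63 | clock 9.07 pos [581.8, 34.8, 147.4] rot [179.9, 0.1, 90.2] q [-0.51, 0.73, 0.66, 1.81, -0.6, 0.81, 0.46] F [0.6, -0.8, -0.4] w 51.3
```

Emit:
play_rows(slide=[[-11,30,0],[-11,30,0],[-11,30,30],[-11,30,55],[-11,30,65]], turn=[0,0,0,0,0], fingers=[0.3,0.3,0.3,0.3,0.3])

```text
clock: 9.7
eef_pos: [609.9, 24.5, 81.3]
tool_rot: [-3.14, 0.001, 1.574]
force: [-0.1, -0.4, -0.5]
width: 51.2
```

```bash
python3 go.py 612 23.4 55 90;python3 -c "
from h import *
im,d=snap('scene','g8')
cv2.imwrite('pics/g8b.png',cv2.resize(im[170:250,220:330],None,fx=7,fy=7,interpolation=cv2.INTER_CUBIC))"
```

```text
slide [-1.1, 2.2, 26.3] turn 0.003 rows 0.42 | clock 9.7 pos [609.9, 24.5, 81.3] rot [-179.9, 0.0, 90.2] q [-0.43, 0.85, 0.59, 1.76, -0.67, 0.74, 0.51] F [-0.1, -0.4, -0.5] w 51.2
```

View pics/g8b.png

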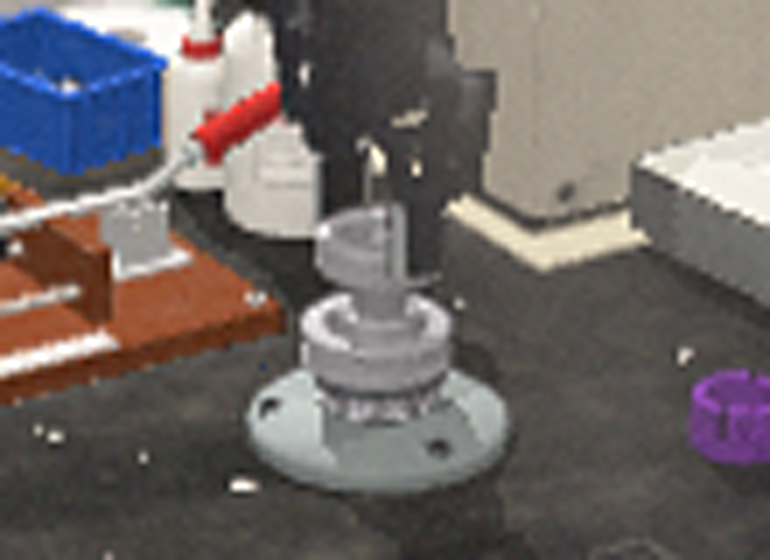

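Ring hangs level around the spindle; small lateral fix and down.

Emit:
play_rows(slide=[[-1,2,0],[-1,2,10],[-1,2,16],[-1,2,22],[-1,2,25]], turn=[0,0,0,0,0], fingers=[0.3,0.3,0.3,0.3,0.3])

```text
clock: 10.38
eef_pos: [611.7, 23.3, 55.4]
tool_rot: [-3.139, 0.001, 1.574]
force: [0.8, -0.6, -0.2]
width: 51.4
```

```bash
python3 go.py 612 23.4 55 90;python3 -c "
from h import *
im,d=snap('scene','g9')
cv2.imwrite('pics/g9b.png',cv2.resize(im[170:250,220:330],None,fx=7,fy=7,interpolation=cv2.INTER_CUBIC))"
```

```text
slide [0.1, 0.3, 0.4] turn 0.003 rows 0.02 | clock 10.38 pos [611.7, 23.3, 55.4] rot [-179.9, 0.1, 90.2] q [-0.42, 0.88, 0.56, 1.77, -0.69, 0.7, 0.53] F [0.8, -0.6, -0.2] w 51.4
```

View pics/g9b.png

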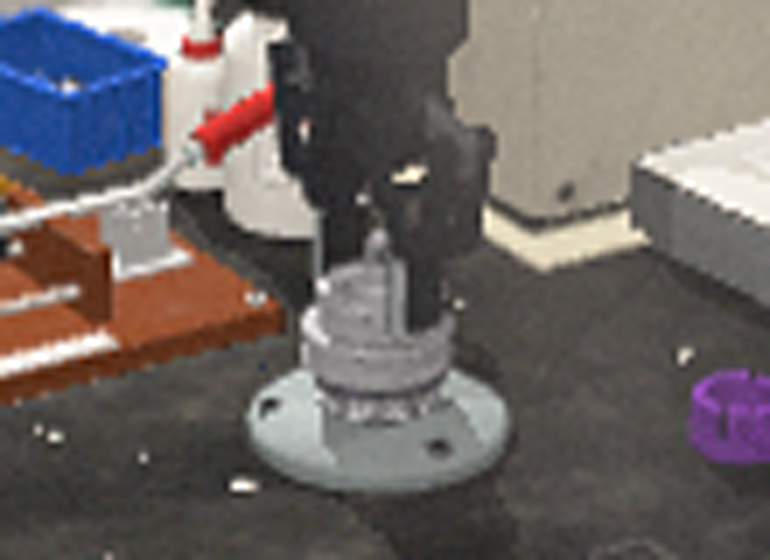

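Emit:
play_rows(slide=[[0,0,1],[0,0,1],[0,0,1],[0,0,1],[0,0,-1]], turn=[0,0,0,0,0], fingers=[0.3,1,1,1,1])

```text
clock: 11.05
eef_pos: [611.5, 23.4, 56.2]
tool_rot: [-3.139, 0.001, 1.574]
force: [0.5, 0.0, -1.0]
width: 85.4
```

Emit:
play_rows(slide=[[0,0,-40],[0,0,-75],[50,-10,-75],[105,-15,-75],[160,-25,-75]], turn=[0,0,0,0,0], fingers=[1,1,1,1,1])

```text
clock: 11.68
eef_pos: [586.4, 185.0, 131.5]
tool_rot: [-3.14, 0.001, 1.573]
force: [0.5, 0.2, 0.6]
width: 85.6
```

```bash
python3 go.py 568.8 300 100 90;python3 -c "
from h import *
im,d=snap('scene','g10')
cv2.imwrite('pics/g10b.png',cv2.resize(im[170:280,180:330],None,fx=5.3,fy=5.3,interpolation=cv2.INTER_CUBIC))"
```

```text
slide [115.1, -17.2, 31.4] turn 0.002 rows 1.93 | clock 11.68 pos [586.4, 185.0, 131.5] rot [-179.9, 0.0, 90.1] q [-0.74, 0.8, 0.67, 1.72, -0.64, 0.85, 0.22] F [0.5, 0.2, 0.6] w 85.6
```

View pics/g10b.png

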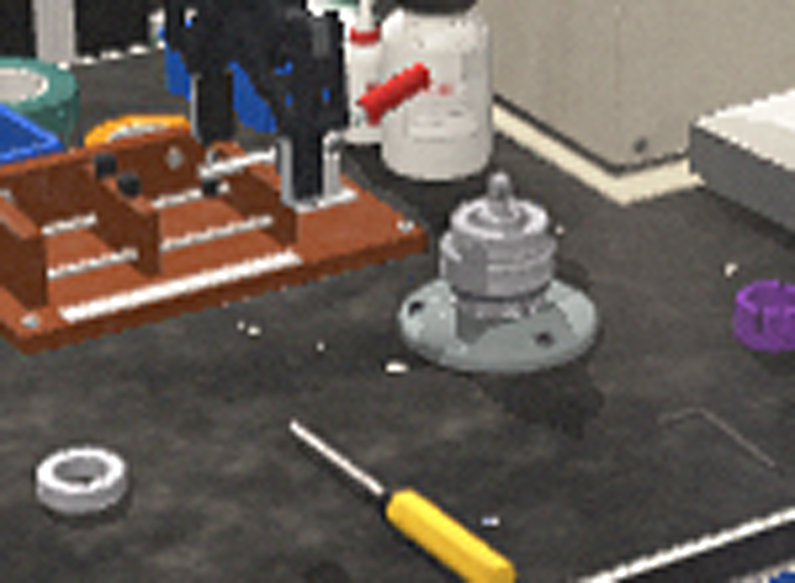

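Emit:
play_rows(slide=[[55,-8,5],[110,-16,25],[115,-17,70],[115,-17,110],[115,-17,126]], turn=[0,0,0,0,0], fingers=[1,1,1,1,1])

```text
clock: 12.35
eef_pos: [562.5, 311.7, 2.9]
tool_rot: [-3.132, -0.006, 1.585]
force: [0.2, -0.5, 0.8]
width: 85.5
```

```bash
python3 go.py 569 300.4 3 90
```

```text
slide [-11.4, 6.3, -0.2] turn 0.014 rows 0.21 | clock 12.35 pos [562.5, 311.7, 2.9] rot [-179.5, -0.3, 90.8] q [-0.86, 1.0, 0.56, 1.68, -0.78, 0.7, 0.13] F [0.2, -0.5, 0.8] w 85.5
```

Emit:
play_rows(slide=[[-11,6,0],[-11,6,0]], turn=[0.014,0.014], fingers=[1,1])

```text
clock: 12.6
eef_pos: [571.1, 298.4, 4.5]
tool_rot: [-3.136, -0.005, 1.567]
force: [0.8, -0.1, -1.4]
width: 85.0
```

```bash
python3 go.py 569 300.4 3 90;python3 -c "
from h import *
im,d=snap('scene','g11')
cv2.imwrite('pics/g11b.png',cv2.resize(im[190:300,120:270],None,fx=5.3,fy=5.3,interpolation=cv2.INTER_CUBIC))"
```

```text
slide [2.0, -2.1, 1.5] turn -0.003 rows 0.05 | clock 12.6 pos [571.1, 298.4, 4.5] rot [-179.7, -0.3, 89.8] q [-0.84, 1.0, 0.56, 1.68, -0.78, 0.71, 0.13] F [0.8, -0.1, -1.4] w 85.0
```

View pics/g11b.png

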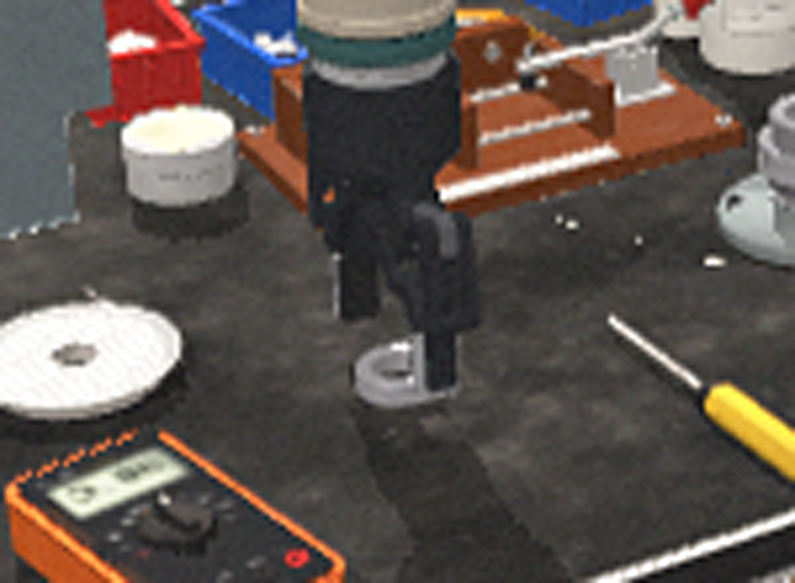

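Emit:
play_rows(slide=[[2,-2,1.5],[2,-2,1.5],[2,-2,1.5],[2,-2,1.5],[2,-2,1.5]], turn=[0,0,0,0,0], fingers=[1,0.2,0.2,0.2,0.2])

```text
clock: 13.28
eef_pos: [568.8, 301.8, 3.9]
tool_rot: [-3.135, -0.006, 1.569]
force: [-1.5, 0.1, 5.4]
width: 40.7
```

```bash
python3 go.py 569 300.4 3 90
```

```text
slide [-1.4, 0.2, 0.9] turn -0.002 rows 0.03 | clock 13.28 pos [568.8, 301.8, 3.9] rot [-179.7, -0.4, 89.9] q [-0.84, 1.0, 0.56, 1.68, -0.78, 0.7, 0.13] F [-1.5, 0.1, 5.4] w 40.7
```

Emit:
play_rows(slide=[[0,0,-50],[0,0,-100],[-50,8,-135],[-105,17,-140],[-160,25,-140]], turn=[0,0,0,0,0], fingers=[0.2,0.2,0.2,0.2,0.2])

```text
clock: 13.9
eef_pos: [595.0, 139.7, 143.8]
tool_rot: [-3.138, -0.007, 1.57]
force: [0.8, 0.5, -1.0]
width: 40.9
```

```bash
python3 go.py 611.8 24.4 130 90
```

```text
slide [-115.4, 17.0, 12.9] turn -0.001 rows 1.88 | clock 13.9 pos [595.0, 139.7, 143.8] rot [-179.8, -0.4, 89.9] q [-0.67, 0.78, 0.68, 1.72, -0.62, 0.87, 0.29] F [0.8, 0.5, -1.0] w 40.9
```

Emit:
play_rows(slide=[[-58,8,0],[-110,17,0],[-115,17,8],[-115,17,18],[-115,17,22]], turn=[0,0,0,0,0], fingers=[0.2,0.2,0.2,0.2,0.2])

```text
clock: 14.52
eef_pos: [610.9, 27.3, 119.6]
tool_rot: [-3.135, -0.008, 1.572]
force: [1.1, 1.4, -0.4]
width: 40.5
```

```bash
python3 go.py 611.8 24.4 100 90;python3 -c "
from h import *
im,d=snap('scene','g12')
cv2.imwrite('pics/g12b.png',cv2.resize(im[170:240,230:320],None,fx=8,fy=8,interpolation=cv2.INTER_CUBIC))"
```

```text
slide [-3.0, 1.0, 19.5] turn 0.002 rows 0.32 | clock 14.53 pos [610.9, 27.3, 119.6] rot [-179.6, -0.5, 90.1] q [-0.46, 0.8, 0.63, 1.74, -0.63, 0.83, 0.48] F [1.1, 1.4, -0.4] w 40.5
```

View pics/g12b.png

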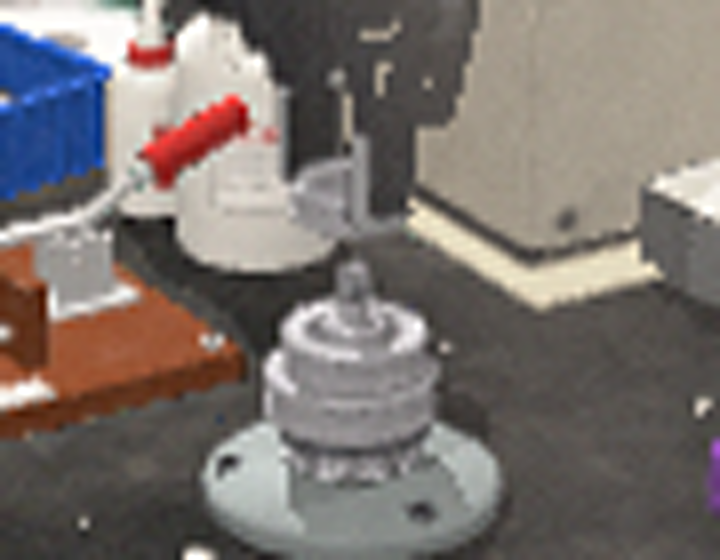

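Emit:
play_rows(slide=[[-3,1,0],[-3,1,0],[-3,1,6],[-3,1,14],[-3,1,18]], turn=[0,0,0,0,0], fingers=[0.2,0.2,0.2,0.2,0.2])

```text
clock: 15.2
eef_pos: [611.3, 24.5, 100.5]
tool_rot: [-3.134, -0.008, 1.573]
force: [0.5, 0.1, 0.2]
width: 41.0
```

```bash
python3 go.py 611.8 24.4 85 90;python3 -c "
from h import *
im,d=snap('scene','g13')
cv2.imwrite('pics/g13b.png',cv2.resize(im[170:240,230:320],None,fx=8,fy=8,interpolation=cv2.INTER_CUBIC))"
```

```text
slide [-0.2, 0.6, 15.5] turn 0.002 rows 0.25 | clock 15.2 pos [611.3, 24.5, 100.5] rot [-179.6, -0.5, 90.1] q [-0.44, 0.83, 0.62, 1.74, -0.65, 0.79, 0.5] F [0.5, 0.1, 0.2] w 41.0
```

View pics/g13b.png

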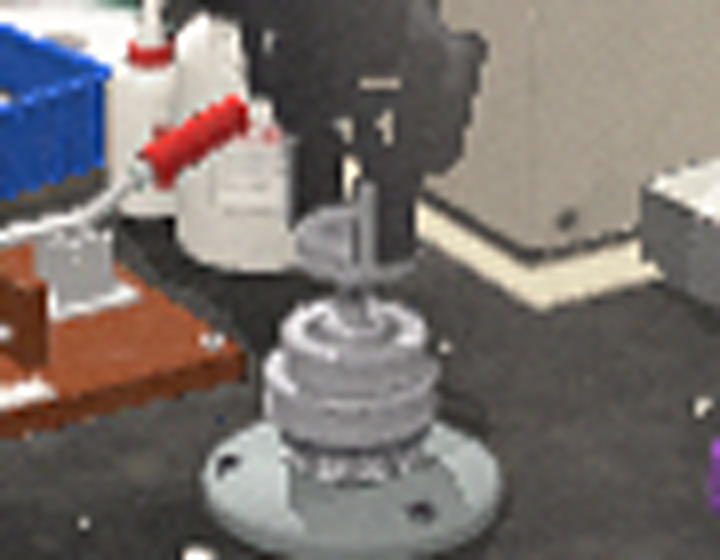

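Tip has entered the bore; going on down with force watch.

Emit:
play_rows(slide=[[0,0.6,5],[0,0.6,9],[0,0.6,12]], turn=[0,0,0], fingers=[0.2,0.2,0.2])

```text
clock: 15.62
eef_pos: [611.6, 24.5, 87.9]
tool_rot: [-3.133, -0.008, 1.573]
force: [-0.4, -0.0, -1.0]
width: 40.6
```

```bash
python3 go.py 611.8 24.4 74 90
```

```text
slide [-0.2, 0.4, 13.9] turn 0.002 rows 0.22 | clock 15.62 pos [611.6, 24.5, 87.9] rot [-179.5, -0.5, 90.1] q [-0.43, 0.84, 0.6, 1.75, -0.66, 0.77, 0.51] F [-0.4, -0.0, -1.0] w 40.6
```

Emit:
play_rows(slide=[[0,0.3,5],[0,0.3,9],[0,0.3,12],[0,0.3,13]], turn=[0,0,0,0], fingers=[0.2,0.2,0.2,0.2])

```text
clock: 16.12
eef_pos: [611.7, 24.6, 74.7]
tool_rot: [-3.133, -0.008, 1.573]
force: [-0.2, 0.6, -0.4]
width: 40.9
```

```bash
python3 go.py 611.8 24.4 74 90;python3 -c "
from h import *
im,d=snap('scene','g14')
cv2.imwrite('pics/g14b.png',cv2.resize(im[170:240,230:320],None,fx=8,fy=8,interpolation=cv2.INTER_CUBIC))"
```

```text
slide [-0.2, 0.1, 0.7] turn 0.002 rows 0.01 | clock 16.12 pos [611.7, 24.6, 74.7] rot [-179.5, -0.5, 90.1] q [-0.42, 0.86, 0.59, 1.75, -0.68, 0.75, 0.52] F [-0.2, 0.6, -0.4] w 40.9
```

View pics/g14b.png

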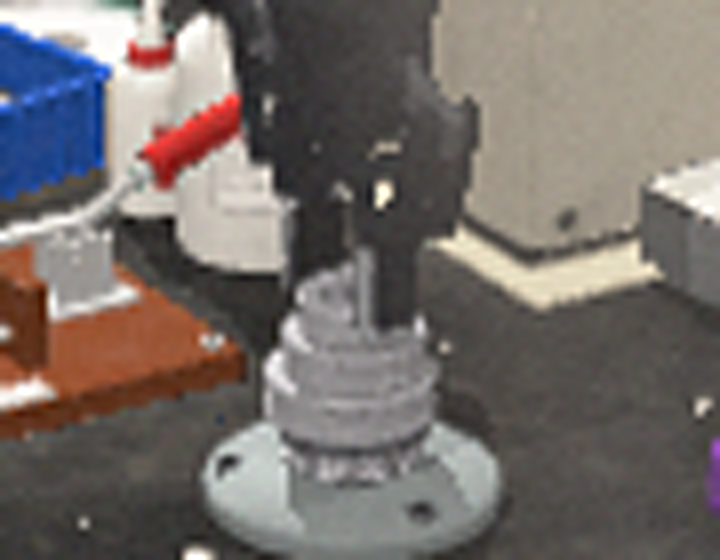

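Emit:
play_rows(slide=[[0,0,1],[0,0,1],[0,0,1],[0,0,0],[0,0,-25]], turn=[0,0,0,0,0], fingers=[0.2,1,1,1,1])

```text
clock: 16.8
eef_pos: [610.5, 24.7, 98.5]
tool_rot: [-3.129, -0.008, 1.572]
force: [-0.1, -0.3, 1.2]
width: 85.4
```

Emit:
play_rows(slide=[[0,0,-50],[-35,-35,-55],[-75,-85,-50],[-110,-135,-45],[-120,-170,-40]], turn=[0,0,0,0,0], fingers=[1,1,1,0.75,0.75])

```text
clock: 17.42
eef_pos: [438.8, -98.3, 140.1]
tool_rot: [-3.13, -0.007, 1.568]
force: [0.2, 0.2, 1.2]
width: 63.8
```

```bash
python3 go.py 435.8 -97 8 90;python3 -c "
from h import *
im,d=snap('scene','g15')
cv2.imwrite('pics/g15b.png',cv2.resize(im[180:270,230:380],None,fx=5.3,fy=5.3,interpolation=cv2.INTER_CUBIC))
im,d=snap('top','t15')
cv2.imwrite('pics/t15b.png',cv2.resize(im[170:250,240:330],None,fx=7,fy=7,interpolation=cv2.INTER_CUBIC))"
```

```text
slide [0.4, -1.4, 132.1] turn -0.002 rows 2.11 | clock 17.43 pos [438.8, -98.3, 140.1] rot [-179.3, -0.4, 89.9] q [-0.26, 0.59, 0.63, 2.15, -0.62, 0.6, 0.81] F [0.2, 0.2, 1.2] w 63.8
```

View pics/g15b.png

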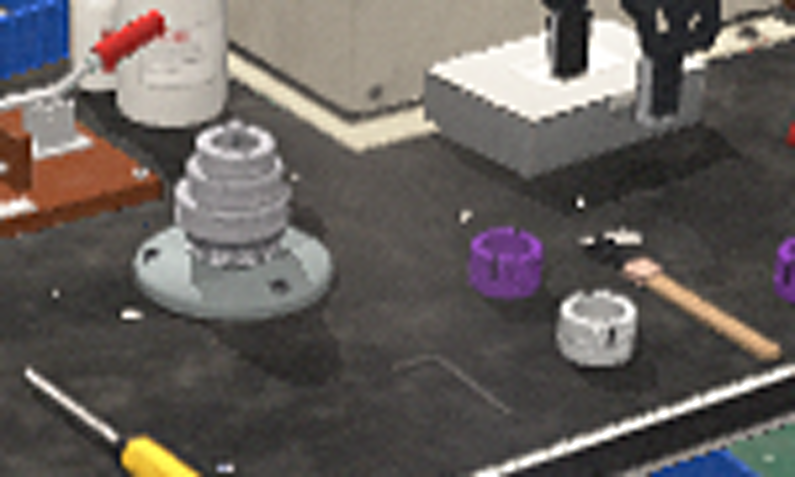

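View pics/t15b.png

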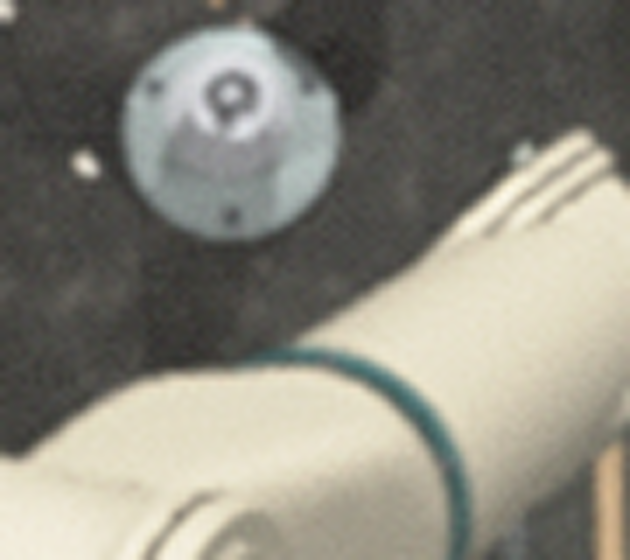

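```bash
python3 -c "
import cv2,numpy as np
t=cv2.imread('pics/t15.png');s=cv2.imread('pics/g15.png')
a=cv2.resize(t[176:192,265:281],(400,400),interpolation=cv2.INTER_CUBIC)
b=cv2.resize(s[198:214,266:282],(400,400),interpolation=cv2.INTER_CUBIC)
cv2.imwrite('pics/x15.png',np.hstack([a,b]))"
```

```text
(no output)
```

View pics/x15.png

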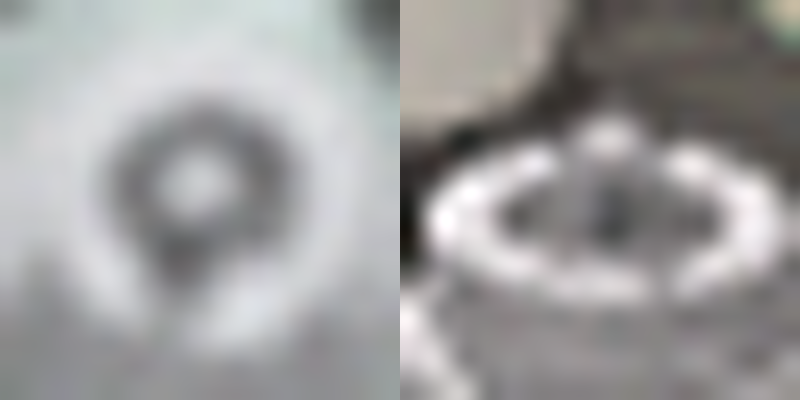

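Emit:
play_rows(slide=[[0,-1,40],[0,-1.4,80],[0,-1.4,110],[0,-1.4,120],[0,-1.4,120]], turn=[0,0,0,0,0], fingers=[0.75,0.75,0.75,0.75,0.75])

```text
clock: 18.15
eef_pos: [433.6, -96.0, 19.7]
tool_rot: [-3.126, -0.01, 1.567]
force: [-0.0, -0.5, -0.6]
width: 64.4
```

```bash
python3 go.py 435.8 -97 8 90
```

```text
slide [-1.1, 2.4, 11.6] turn -0.004 rows 0.19 | clock 18.15 pos [433.6, -96.0, 19.7] rot [-179.1, -0.6, 89.8] q [-0.05, 0.78, 0.31, 2.22, -0.88, 0.29, 1.04] F [-0.0, -0.5, -0.6] w 64.4
```

Emit:
play_rows(slide=[[-1,2,4],[-1,2,8],[-1,2,10]], turn=[0,0,0], fingers=[0.75,0.75,0.75])

```text
clock: 18.52
eef_pos: [435.7, -96.8, 9.8]
tool_rot: [-3.126, -0.01, 1.567]
force: [-0.1, -0.2, -0.8]
width: 64.2
```

```bash
python3 go.py 435.8 -97 8 90
```

```text
slide [-0.2, 0.1, 1.8] turn -0.004 rows 0.03 | clock 18.52 pos [435.7, -96.8, 9.8] rot [-179.1, -0.6, 89.8] q [-0.03, 0.8, 0.29, 2.21, -0.92, 0.27, 1.07] F [-0.1, -0.2, -0.8] w 64.2
```

Emit:
play_rows(slide=[[0,0,0],[0,0,0],[0,0,0],[0,0,0]], turn=[0,0,0,0], fingers=[0.15,0.15,0.15,0.15])

```text
clock: 19.02
eef_pos: [435.7, -96.8, 10.4]
tool_rot: [-3.127, -0.01, 1.567]
force: [0.7, 0.2, 6.5]
width: 37.8
```

```bash
python3 go.py 435.8 -97 8 90;python3 -c "
from h import *
im,d=snap('scene','g16')
cv2.imwrite('pics/g16b.png',cv2.resize(im[180:270,270:420],None,fx=5.3,fy=5.3,interpolation=cv2.INTER_CUBIC))"
```

```text
slide [-0.3, 0.1, 2.4] turn -0.004 rows 0.04 | clock 19.02 pos [435.7, -96.8, 10.4] rot [-179.2, -0.6, 89.8] q [-0.03, 0.8, 0.29, 2.21, -0.92, 0.27, 1.07] F [0.7, 0.2, 6.5] w 37.8
```

View pics/g16b.png

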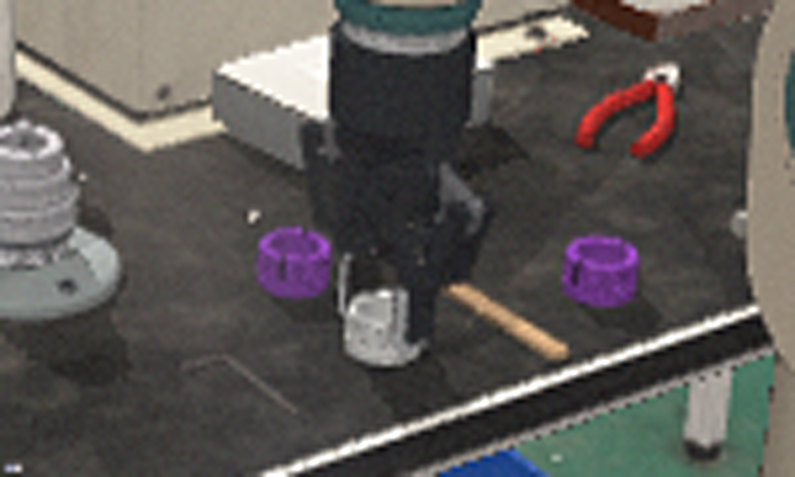

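Emit:
play_rows(slide=[[0,0,-45],[0,5,-90],[0,15,-125],[0,30,-135]], turn=[0,0,0,0], fingers=[0.15,0.15,0.15,0.15])

```text
clock: 19.58
eef_pos: [468.6, -98.3, 147.2]
tool_rot: [-3.13, -0.01, 1.567]
force: [0.2, 1.0, -1.5]
width: 37.8
```

```bash
python3 go.py 611.7 23.3 130 74;python3 -c "
from h import *
T=[];S=[]
for i in range(6):
    T.append(vision.get_image('top')[0].astype(float));S.append(vision.get_image('scene')[0].astype(float))
T=np.mean(T,0);S=np.mean(S,0);np.save('pics/Tm.npy',T);np.save('pics/Sm.npy',S)
a=cv2.resize(T[176:192,265:281],(400,400),interpolation=cv2.INTER_CUBIC)
b=cv2.resize(S[198:214,266:282],(400,400),interpolation=cv2.INTER_CUBIC)
cv2.imwrite('pics/x16.png',np.hstack([a,b]))
b=S[180:260,270:420]
cv2.imwrite('pics/x16b.png',cv2.resize(b,None,fx=5.3,fy=5.3,interpolation=cv2.INTER_CUBIC))"
```

```text
slide [122.0, 142.8, 16.7] turn 0.276 rows 3.02 | clock 19.57 pos [468.6, -98.3, 147.2] rot [-179.3, -0.6, 89.8] q [-0.3, 0.62, 0.69, 2.07, -0.63, 0.68, 0.81] F [0.2, 1.0, -1.5] w 37.8[ WARN:0@47.680] global loadsave.cpp:1063 imwrite_ Unsupported depth image for selected encoder is fallbacked to CV_8U.
```

View pics/x16.png

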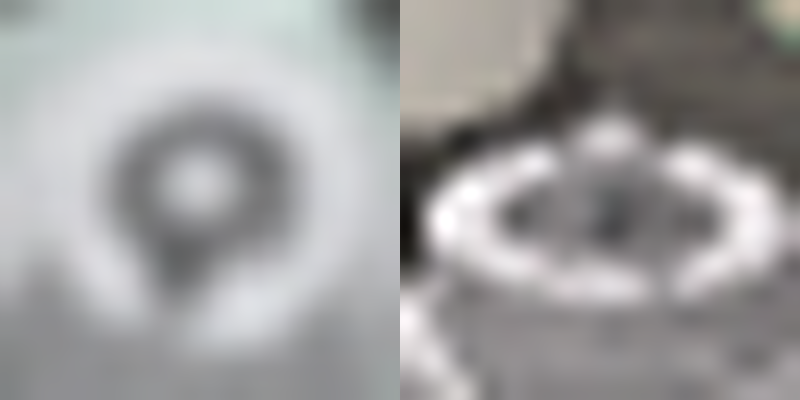

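View pics/x16b.png

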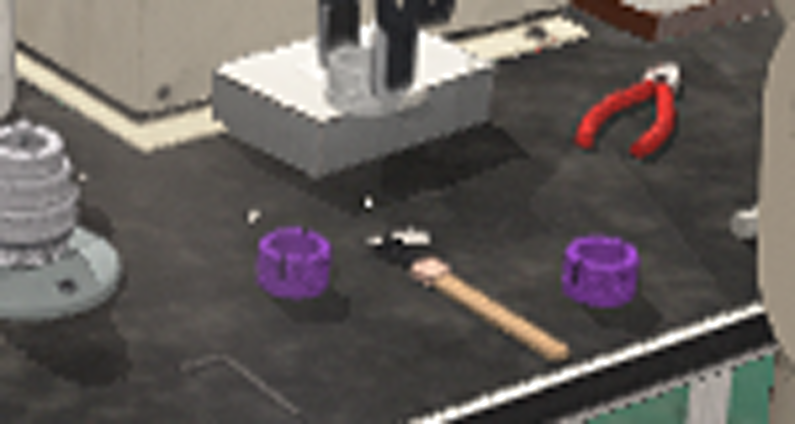

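```bash
cat > pol.py <<'E'
from meas import *
def proj(n,p):
    c=vision.camera_params(n);R=Rotation.from_euler('xyz',c['rotation']).as_matrix();q=R.T@(np.array(p)-c['position'])
    return np.array([c['cx']+c['fx']*q[0]/-q[2],c['cy']-c['fy']*q[1]/-q[2]])
T=np.load('pics/Tm.npy').mean(2).astype(np.float32);S=np.load('pics/Sm.npy').mean(2).astype(np.float32)
for n,I,c,z in(('top',T,(610.9,23.1),91),('scene',S,(613,22.5),88)):
  for r in (8,9.5,11):
    L=[]
    for a in range(-90,270,15):
        u,v=proj(n,[c[0]+r*np.cos(np.radians(a)),c[1]+r*np.sin(np.radians(a)),z])
        L.append(cv2.remap(I,np.float32([[u]]),np.float32([[v]]),cv2.INTER_CUBIC)[0,0])
    print(n,r,list(zip(range(-90,270,15),np.round(L).astype(int).tolist())))
E
python3 pol.py; python3 -c "
from pol import *
print(T[177:190,266:280].round().astype(int)); print(S[201:212,267:281].round().astype(int)); print(proj('top',[610.9,23.1,93]),proj('scene',[613,22.5,95]))" | tail -28
```

```text
top 8 [(-90, 123), (-75, 117), (-60, 119), (-45, 122), (-30, 127), (-15, 132), (0, 133), (15, 135), (30, 132), (45, 130), (60, 126), (75, 120), (90, 121), (105, 119), (120, 121), (135, 118), (150, 111), (165, 106), (180, 110), (195, 121), (210, 126), (225, 125), (240, 124), (255, 122)]
top 9.5 [(-90, 119), (-75, 111), (-60, 114), (-45, 123), (-30, 131), (-15, 139), (0, 142), (15, 147), (30, 146), (45, 139), (60, 132), (75, 124), (90, 124), (105, 122), (120, 123), (135, 119), (150, 106), (165, 98), (180, 108), (195, 127), (210, 133), (225, 129), (240, 124), (255, 120)]
top 11 [(-90, 128), (-75, 121), (-60, 127), (-45, 138), (-30, 149), (-15, 156), (0, 162), (15, 169), (30, 169), (45, 163), (60, 153), (75, 143), (90, 140), (105, 136), (120, 139), (135, 134), (150, 115), (165, 99), (180, 114), (195, 144), (210, 151), (225, 141), (240, 132), (255, 126)]
scene 8 [(-90, 181), (-75, 157), (-60, 146), (-45, 161), (-30, 176), (-15, 166), (0, 151), (15, 171), (30, 199), (45, 182), (60, 149), (75, 126), (90, 124), (105, 132), (120, 134), (135, 115), (150, 85), (165, 91), (180, 104), (195, 112),
[... 2263 characters left out ...]
 172 168 158  95  59  58  85  78  83  87  90  91  94]
 [171 160 122  92  52  61  88 126  94  75  78  83  85  87]
 [100  43  66  83 103 107 179 212 160  94 115 101  83  80]
 [ 58 102 161 197 235 161 155 153 141 172 234 200 135  99]
 [123 238 234 194 141 139 127 108 113 126 170 198 233 204]
 [232 234 204 101 112 130 126  85  97 113 106 129 218 232]
 [211 229 217 151 140 133 115  84 112 116 117 142 227 229]
 [143 174 215 233 207 164 175 162 143 137 178 229 209 190]
 [169 124 140 170 178 208 211 222 199 155 194 168 142 120]
 [151 130 135 140 140 143 150 143 141 132 122 123 123 120]
 [182 140 141 141 144 146 142 130 136 136 136 135 127 125]]
[272.44522171 182.82514622] [273.89444505 202.66826066]
```

Emit:
play_rows(slide=[[40,47,0],[80,95,0],[115,136,0],[122,143,5],[122,143,16]], turn=[0.05,0.1,0.17,0.17,0.17], fingers=[0.15,0.15,0.15,0.15,0.15])

```text
clock: 20.8
eef_pos: [610.4, 23.3, 127.0]
tool_rot: [-3.125, -0.007, 1.398]
force: [0.3, -1.7, -0.7]
width: 37.9
```

```bash
python3 go.py 611.7 23.3 112 80;python3 -c "
from h import *
im,d=snap('scene','g17')
cv2.imwrite('pics/g17b.png',cv2.resize(im[150:240,230:320],None,fx=6.6,fy=6.6,interpolation=cv2.INTER_CUBIC))"
```

```text
slide [0.2, 1.5, 15.0] turn 0.002 rows 0.24 | clock 20.8 pos [610.4, 23.3, 127.0] rot [-179.0, -0.4, 80.1] q [-0.5, 0.83, 0.74, 1.72, -0.7, 0.89, 0.38] F [0.3, -1.7, -0.7] w 37.9
```

View pics/g17b.png

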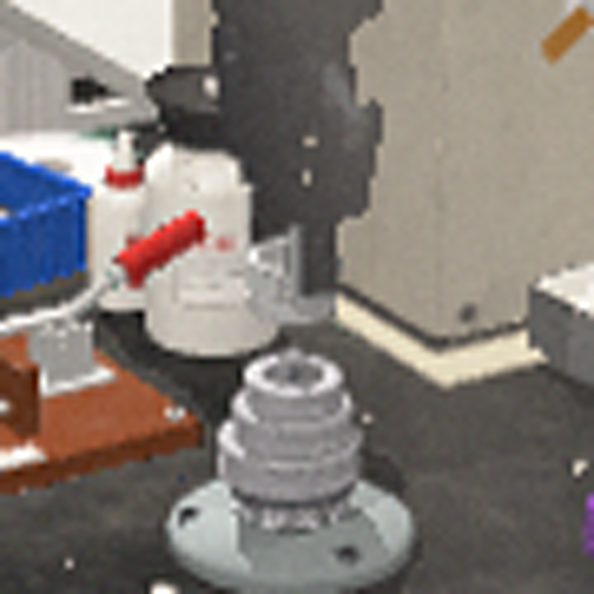

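Emit:
play_rows(slide=[[0,1.3,3],[0,1.3,10],[0,1.3,16],[0,1.3,19]], turn=[0,0,0,0], fingers=[0.15,0.15,0.15,0.15])

```text
clock: 21.35
eef_pos: [609.2, 22.2, 106.1]
tool_rot: [-3.121, -0.006, 1.395]
force: [-0.3, -0.0, -1.4]
width: 37.9
```

```bash
python3 go.py 611.7 23.3 100 80
```

```text
slide [1.5, 2.4, 6.1] turn -0.001 rows 0.11 | clock 21.35 pos [609.2, 22.2, 106.1] rot [-178.8, -0.3, 80.0] q [-0.49, 0.85, 0.71, 1.74, -0.72, 0.86, 0.39] F [-0.3, -0.0, -1.4] w 37.9
```

Emit:
play_rows(slide=[[1.5,2.4,-1],[1.5,2.4,-1]], turn=[0,0], fingers=[0.15,0.15])

```text
clock: 21.6
eef_pos: [612.3, 23.4, 107.3]
tool_rot: [-3.122, -0.006, 1.396]
force: [0.2, -0.3, -1.1]
width: 37.9
```

```bash
python3 go.py 611.7 23.3 100 80
```

```text
slide [-0.2, -0.5, 7.3] turn -0.0 rows 0.12 | clock 21.6 pos [612.3, 23.4, 107.3] rot [-178.9, -0.3, 80.0] q [-0.49, 0.85, 0.72, 1.73, -0.72, 0.86, 0.39] F [0.2, -0.3, -1.1] w 37.9
```

Emit:
play_rows(slide=[[0,-0.4,3],[0,-0.4,6],[0,-0.4,8]], turn=[0,0,0], fingers=[0.15,0.15,0.15])

```text
clock: 21.98
eef_pos: [611.6, 23.6, 99.0]
tool_rot: [-3.121, -0.006, 1.396]
force: [-0.1, -0.8, -0.1]
width: 38.0
```

```bash
python3 go.py 611.7 23.3 100 80;python3 -c "
from h import *
im,d=snap('scene','g18')
cv2.imwrite('pics/g18b.png',cv2.resize(im[150:240,230:320],None,fx=6.6,fy=6.6,interpolation=cv2.INTER_CUBIC))"
```

```text
slide [-0.2, 0.1, -1.0] turn -0.0 rows 0.02 | clock 21.98 pos [611.6, 23.6, 99.0] rot [-178.8, -0.3, 80.0] q [-0.48, 0.86, 0.71, 1.73, -0.73, 0.85, 0.4] F [-0.1, -0.8, -0.1] w 38.0
```

View pics/g18b.png

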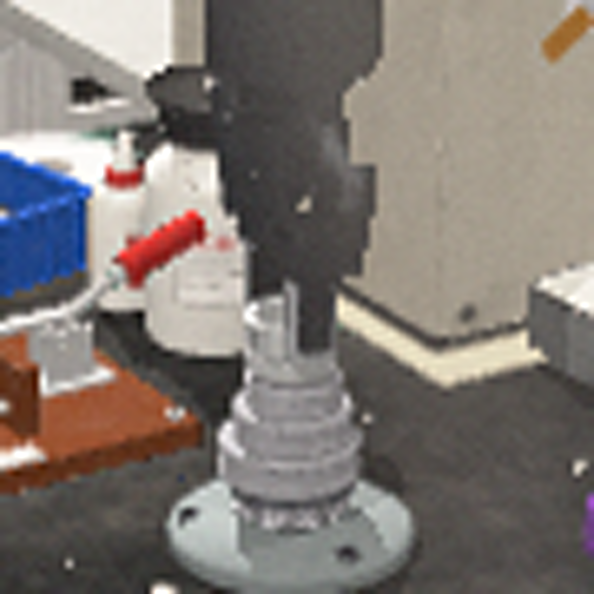

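Emit:
play_rows(slide=[[0,0,2],[0,0,3.5],[0,0,3.5]], turn=[0,0,0], fingers=[0.15,0.15,0.15])

```text
clock: 22.4
eef_pos: [611.3, 23.6, 95.2]
tool_rot: [-3.121, -0.006, 1.396]
force: [0.1, 0.8, 0.1]
width: 37.9
```

```bash
python3 go.py 611.7 23.3 94 80
```

```text
slide [-0.2, 0.4, 1.2] turn -0.0 rows 0.02 | clock 22.4 pos [611.3, 23.6, 95.2] rot [-178.8, -0.3, 80.0] q [-0.48, 0.87, 0.7, 1.74, -0.74, 0.84, 0.4] F [0.1, 0.8, 0.1] w 37.9
```

Emit:
play_rows(slide=[[0,0.3,3],[0,0.3,6],[0,0.3,8],[0,0.3,8]], turn=[0,0,0,0], fingers=[0.15,0.15,0.15,0.15])

```text
clock: 22.9
eef_pos: [611.8, 23.4, 87.8]
tool_rot: [-3.121, -0.006, 1.396]
force: [-1.0, 0.9, 7.2]
width: 37.8
```

```bash
python3 go.py 611.7 23.3 86 80;python3 -c "
from h import *
im,d=snap('scene','g19')
cv2.imwrite('pics/g19b.png',cv2.resize(im[150:240,230:320],None,fx=6.6,fy=6.6,interpolation=cv2.INTER_CUBIC))"
```

```text
slide [-0.2, -0.0, 1.8] turn -0.001 rows 0.03 | clock 22.9 pos [611.8, 23.4, 87.8] rot [-178.8, -0.4, 80.0] q [-0.48, 0.88, 0.69, 1.74, -0.75, 0.83, 0.41] F [-1.0, 0.9, 7.2] w 37.8
```

View pics/g19b.png

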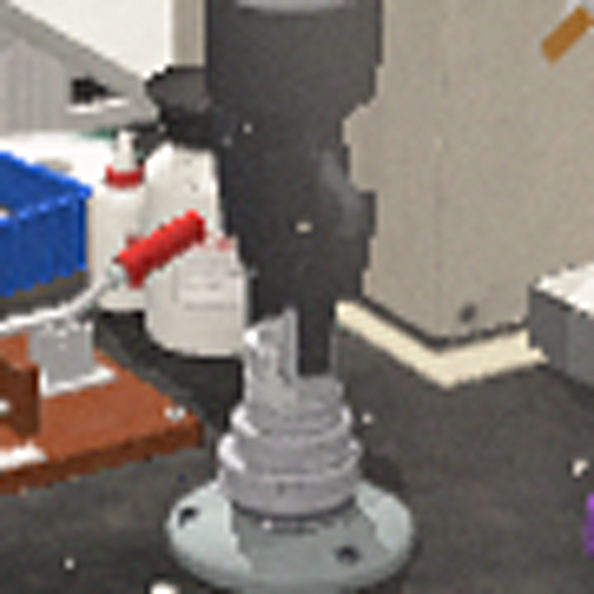

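Emit:
play_rows(slide=[[0,0,1.5],[0,0,3],[0,0,3]], turn=[0,0,0], fingers=[0.15,0.15,0.15])

```text
clock: 23.32
eef_pos: [611.9, 23.5, 85.7]
tool_rot: [-3.122, -0.007, 1.396]
force: [-2.8, 1.0, 8.5]
width: 37.4
```

```bash
python3 go.py 611.7 23.3 85 80
```

```text
slide [-0.2, -0.1, 0.7] turn -0.001 rows 0.01 | clock 23.32 pos [611.9, 23.5, 85.7] rot [-178.9, -0.4, 80.0] q [-0.47, 0.88, 0.69, 1.74, -0.75, 0.83, 0.41] F [-2.8, 1.0, 8.5] w 37.4
```

Emit:
play_rows(slide=[[0,0,2],[0,0,2],[0,0,2],[0,0,2],[0,0,2]], turn=[0,0.1,0.25,0.4,0.55], fingers=[0.15,0.15,0.15,0.15,0.15])

```text
clock: 23.95
eef_pos: [613.5, 22.9, 85.2]
tool_rot: [-3.124, 0.002, 0.841]
force: [-0.2, -0.7, 8.6]
width: 37.9
```

```bash
python3 go.py 611.7 23.3 84.5 -10
```

```text
slide [-0.9, -1.6, 0.8] turn 1.016 rows 5.43 | clock 23.95 pos [613.5, 22.9, 85.2] rot [-179.0, 0.1, 48.2] q [-0.54, 0.93, 0.83, 1.74, -0.87, 0.9, -0.04] F [-0.2, -0.7, 8.6] w 37.9
```

```bash
python3 -c "
from h import *
s=ctrl.read_state();print(s['torque'],s['force'])
im,d=snap('scene','g20')
cv2.imwrite('pics/g20b.png',cv2.resize(im[170:240,230:320],None,fx=8,fy=8,interpolation=cv2.INTER_CUBIC))"
```

```text
[-0.00154833  0.00856304  0.06696885] [-0.17469075 -0.6955031   8.6461664 ]
```

View pics/g20b.png

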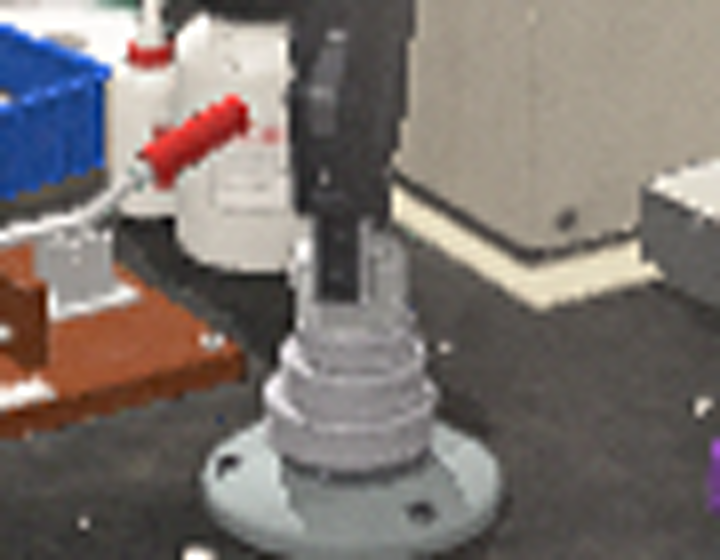

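Emit:
play_rows(slide=[[-0.9,-1.5,1],[-0.9,-1.5,1],[-0.9,-1.5,1],[-0.9,-1.5,1],[-0.9,-1.5,1]], turn=[0.15,0.31,0.47,0.63,0.79], fingers=[0.15,0.15,0.15,0.15,0.15])

```text
clock: 24.62
eef_pos: [613.3, 22.8, 85.5]
tool_rot: [-3.132, 0.011, 0.041]
force: [0.5, 0.2, 9.1]
width: 37.9
```

```bash
python3 go.py 611.7 23.3 84.5 -10; python3 -c "
from h import *
print(ctrl.read_state()['torque'])"
```

```text
slide [-1.6, -0.5, 1.1] turn 0.216 rows 1.15 | clock 24.62 pos [613.3, 22.8, 85.5] rot [-179.5, 0.6, 2.4] q [-0.61, 1.01, 1.0, 1.75, -1.02, 1.01, -0.73] F [0.5, 0.2, 9.1] w 37.9
[ 0.06374666 -0.02734792  0.0924994 ]
```

Emit:
play_rows(slide=[[-0.5,0,1],[-0.5,0,1],[-0.5,0,1]], turn=[0.12,0.216,0.216], fingers=[0.15,0.15,0.15])

```text
clock: 25.0
eef_pos: [613.9, 22.6, 85.8]
tool_rot: [-3.135, 0.01, -0.175]
force: [-1.3, 0.3, 9.3]
width: 38.1
```

Emit:
play_rows(slide=[[0,0,-2],[0,0,-3],[0,0,-4.5],[0,0,-4.5]], turn=[0,0,0,0], fingers=[0.15,0.15,0.15,0.15])

```text
clock: 25.5
eef_pos: [614.0, 22.5, 90.5]
tool_rot: [-3.135, 0.01, -0.175]
force: [-2.2, -0.4, 5.0]
width: 37.8
```

```bash
python3 go.py 611.7 23.3 84.5 -10; python3 -c "
from h import *
print(ctrl.read_state()['torque'])
im,d=snap('scene','g21')
cv2.imwrite('pics/g21b.png',cv2.resize(im[170:240,230:320],None,fx=8,fy=8,interpolation=cv2.INTER_CUBIC))"
```

```text
slide [-2.4, -0.3, 6.0] turn -0.001 rows 0.1 | clock 25.5 pos [614.0, 22.5, 90.5] rot [-179.6, 0.6, -10.0] q [-0.62, 1.02, 1.03, 1.75, -1.03, 1.03, -0.93] F [-2.2, -0.4, 5.0] w 37.8
[ 0.0993824   0.23276156 -0.00176247]
```

View pics/g21b.png

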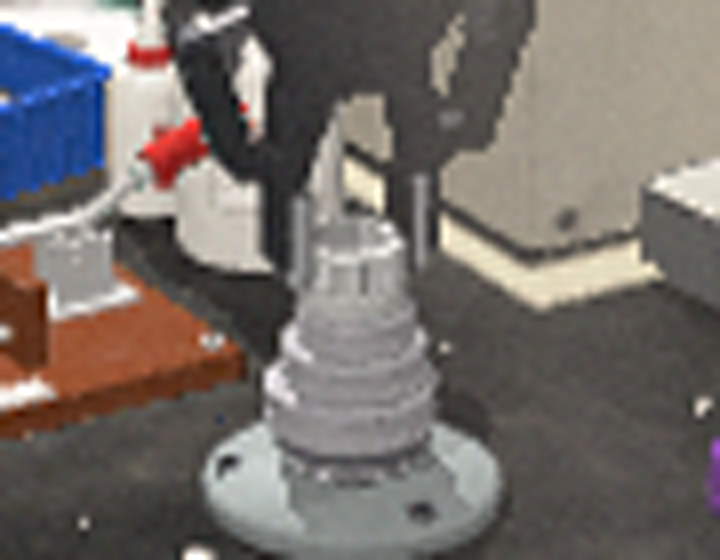

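Emit:
play_rows(slide=[[0,0,-1],[0,0,-1],[0,0,-1],[0,0,-1],[0,0,-1]], turn=[0,0,0,0,0], fingers=[0.15,0.15,0.8,0.8,0.8])

```text
clock: 26.18
eef_pos: [614.2, 22.5, 91.6]
tool_rot: [-3.135, 0.009, -0.175]
force: [0.2, -0.4, 0.3]
width: 68.4
```

```bash
python3 go.py 611.7 23.3 84.5 -10; python3 -c "
from h import *
im,d=snap('scene','g22')
cv2.imwrite('pics/g22b.png',cv2.resize(im[170:240,230:320],None,fx=8,fy=8,interpolation=cv2.INTER_CUBIC))"
```

```text
slide [-2.5, -0.3, 7.1] turn -0.001 rows 0.12 | clock 26.18 pos [614.2, 22.5, 91.6] rot [-179.6, 0.5, -10.0] q [-0.62, 1.02, 1.03, 1.75, -1.03, 1.03, -0.93] F [0.2, -0.4, 0.3] w 68.4
```

View pics/g22b.png

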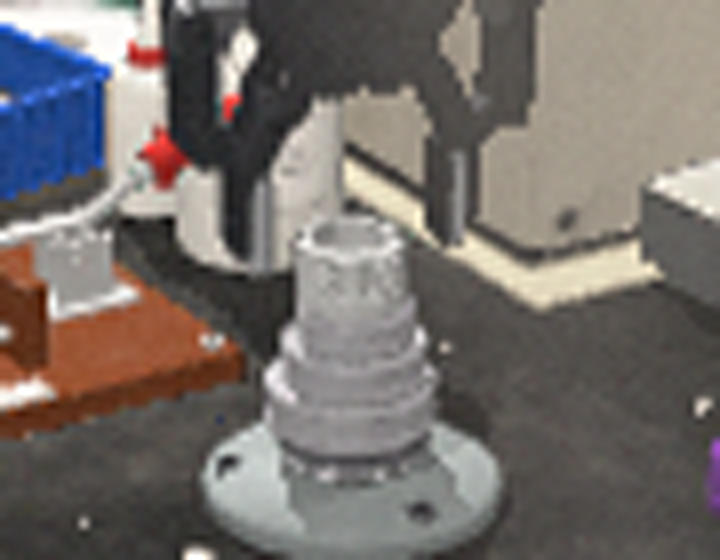

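Emit:
play_rows(slide=[[0,0,-40],[0,0,-85],[-40,30,-90],[-80,80,-90],[-120,120,-90]], turn=[0,0,0,0,0], fingers=[1,1,1,1,1])

```text
clock: 26.85
eef_pos: [474.4, -76.9, 182.3]
tool_rot: [-3.135, 0.008, -0.175]
force: [0.6, -0.0, 0.6]
width: 85.2
```

```bash
python3 go.py 611.7 23.3 84.5 -10; python3 - <<'E'
from h import *
T=[];S=[]
for i in range(4):
    T.append(vision.get_image('top')[0].astype(np.float32));S.append(vision.get_image('scene')[0].astype(np.float32))
T=np.mean(T,0);S=np.mean(S,0);np.save('pics/Te.npy',T);np.save('pics/Se.npy',S)
S0=np.load('pics/Sm.npy').astype(np.float32)
for nm,(r0,r1,c0,c1) in dict(rings=(211,224,256,293),foot=(225,242,252,296)).items():
    a=S0[r0:r1,c0:c1].mean(2);b=S[r0:r1,c0:c1].mean(2)
    print(nm,cv2.phaseCorrelate(a,b,cv2.createHanningWindow(a.shape[::-1],cv2.CV_32F)))
cv2.imwrite('pics/e1.png',np.hstack([cv2.resize(x[190:245,250:300],(400,440),interpolation=cv2.INTER_CUBIC).clip(0,255) for x in(S0,S)]).astype(np.uint8))
cv2.imwrite('pics/e2.png',cv2.resize(T,(800,600)).clip(0,255).astype(np.uint8))
cv2.imwrite('pics/e3.png',cv2.resize(S,(800,600)).clip(0,255).astype(np.uint8))
cv2.imwrite('pics/e4.png',cv2.resize(T[170:195,260:285],(500,500),interpolation=cv2.INTER_CUBIC).clip(0,255).astype(np.uint8))
E
```

```text
slide [118.5, -122.0, 97.6] turn -0.001 rows 3.14 | clock 26.85 pos [474.4, -76.9, 182.3] rot [-179.6, 0.5, -10.0] q [-0.59, 0.76, 1.17, 2.04, -0.88, 0.97, -0.69] F [0.6, -0.0, 0.6] w 85.2
rings ((-0.0827452143095222, 0.9186340943960536), 1.1244301549593607)
foot ((0.5200007912482434, 0.18885241840072986), 0.9273425905792801)
```

View pics/e1.png

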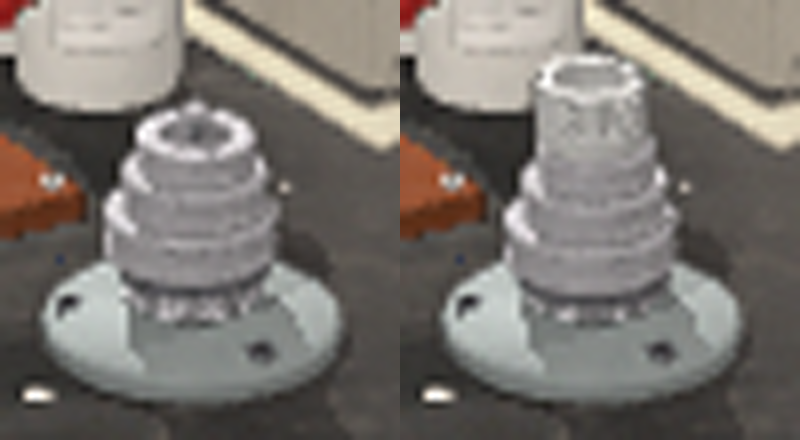

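View pics/e4.png

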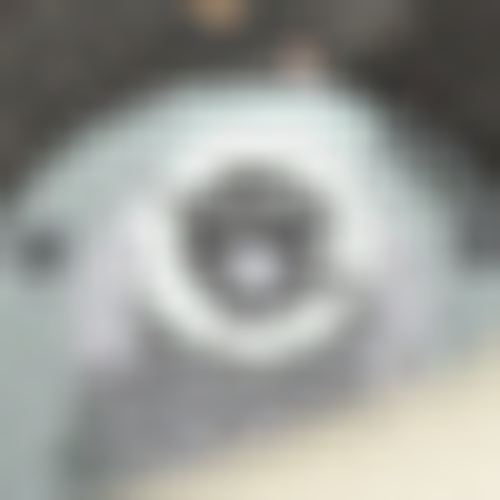

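View pics/e3.png

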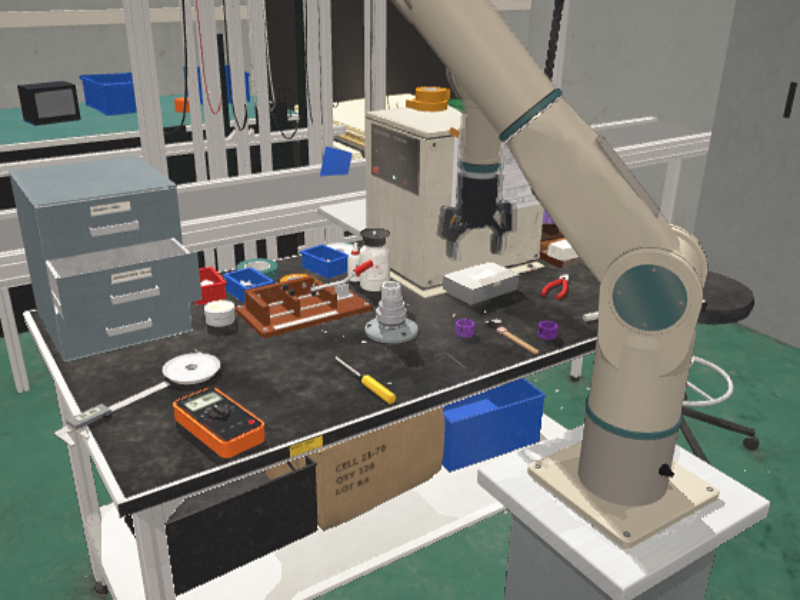

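```bash
python3 -c "
from cell import ctrl
print(ctrl.finish_job())"
```

```text
the job is handed in; nothing more can be done
None
```

The three spacers are on the spindle, widest first and narrowest last, and the aluminium cap is fitted and locked. I handed the job in at about 27 s on the robot clock.

**Spacers:** Each went down without side force. The pictures afterwards showed the stack level and stepped as it should be.

**Cap:** The slot passed over the pin on the first try, with the pin's angle estimated from the pictures at about −27°. I pressed it about 8 mm below its rest height (about 9 N on the wrist reading), turned it 90° with little torque (under 0.1 Nm), eased it up and let go.

**Last checks:**
- At release the tool was about 4 mm below the cap's 61 mm rest height, as expected when locked.
- The scene picture shows the ring stack moved down 0.9 px. A locked cap should give about 1.25 px, and pressed fully past the pin about 2.2 px.
- The cap rim stands about 23 mm above where the narrow spacer's top was before the cap went on. Locked should be 22 mm.
- The one rim mark I could see points to about 75°, against the 63–73° I expected; that reading is rough.
- The tools and the purple caps look unmoved in the final scene view; I did not measure them.

**What didn't go to plan:**
- The two cameras disagreed by about 3 mm, so I worked from the top view, corrected about 1 mm from the grasps.
- On the middle spacer the arm reached a wrist joint limit about 8 mm short, and the jaws shifted the ring on the bench before gripping it.
- The pin itself was not clearly visible at this resolution, so the pin's angle was confirmed only by the slot passing over it.

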